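Charge the ball mill's jar and lock it

ROBOT

A 6-joint arm with a two-finger parallel gripper is mounted at the origin on the work surface. World frame = base frame: x ahead of the robot, y to its left, z up, the work surface at z = 0. Lengths are in mm, angles in rad, forces in N, time in s.
With the tool pointing down it reaches from about 425 to 1125 mm from the base axis. Payload 14.9 kg.
Tool frame: the origin (TCP) lies on the centre line of the jaws, within the pads' length; the fingertips stand 25 mm ahead of it and the grasp point (between the pads) lies 6 mm ahead of it; z points along the fingers, y is the line along which they close (so a half turn about z gives the same grasp; the last joint's range is limited). The gripper opens to 91 mm and grips with 3 to 60 N. Pads are 32 mm wide; open, the fingers measure 118 mm over their backs; the gripper's body (76 mm by 178 mm) begins 60 mm behind the grasp point.
Start: joints at [-0.033, 0.379, 1.734, -0, 1.028, -0.033], TCP at [700.013, -0.006, 238.932] pointing down, gripper open.
Joint ranges: [-2.77, 2.77], [-0.74, 2.19], [0, 2.66], [-1.06, 4.2], [0.31, 2.87], [-3.08, 3.08]. Speed limits (rad/s): [1.89, 1.89, 2.39, 3.14, 3.14, 3.14].

INTERFACE

Orientations are given as a rotation vector (axis times angle).
In Python, from cell import manip, cams, job gives the robot as it stands.
- The arm moves only by the tool step_arm, never from a script. Its argument "moves" is one flat list of numbers, 5 for each row, row after row: the closure, from -1 (fully open) to 1 (shut), then the shift along the tool's x, y, z in m, then the turn about the tool's z in degrees. A call has exactly 10 rows; each row shifts and turns the commanded pose from where the row before left it, along the tool's axes as they then stand; what a row does not reach is not made up. A row lasts 1/8 s, in which the tool goes at most 62.5 mm and 10.7 degrees, less where a joint would pass 70% of its speed; a pose out of reach is approached as far as the arm can. A call with a gripper value outside its range is refused whole. The fingers move at their own pace and stop on an object; "grip_force" is the grip in N (left out, the last holds). Time passes only in rows, so rows that do not move let the fingers close, or fill a call up. It gives the time, the measured TCP pose, the force, the opening and the grip force at its end, in the units of the state.
- manip.get_state(): the state, without advancing time (a new reading comes with each control period).
- cams.grab_frame(name): name is "scene" or "side" or "wrist"; returns a dict with "img" (400x640x3 uint8, blue, green, red), "fx", "fy", "cx", "cy" (pixels), "distortion" ([k1, k2, p1, p2, k3] as OpenCV has them; the pictures are not rectified), "rvec" (rotation vector, rad) and "tvec" (3), from world to camera coordinates, as OpenCV has them. Camera axes: x right, y down, z forward; pixel columns grow to the right and rows downward; lengths in mm; the calibration is good to about 2 mm. A picture is of the moment at which its call begins. There is no depth.
- job.close_job(): hands the job in; it is judged then, once.
The state is a dict: "t": time; "joint_pos": joint angles; "qd": joint speeds; "effort": joint torques, N m; "eef_pos": TCP position; "eef_rot": TCP orientation; "contact_force": force on the tool from outside, world axes, zero at the start; "wrist_torque": the same for the moment, N m; "gripper_width": finger opening in mm; "grip_force": force on a finger pad.
Only numpy, scipy, OpenCV 4.12 (cv2) and the standard library are available. Lean on these libraries where they do the work, as an engineer would, in place of code of your own. Each camera call takes 0.05 s, during which the arm holds its last target. There are 200 camera calls.

TASK

Get the ball mill ready: with the scoop, move all the white grinding balls from the trough into the mill's open jar; keep the gripper's fingers off the balls. Then put the lid on the jar, fully seated, and only after that swing the yellow keeper bar shut over it until it is held in its catch. Leave the scoop standing on its blue mat, and do not disturb the other things on the bench.

Things in the scene. Friction and masses are not known exactly. Their poses are not given: they have to be found in the camera images.
- trough_end (a point): aluminium feed trough (fixed) holding the balls: centre of its inner floor's edge at the foot of the upright end wall. x along the trough, from the ramp end towards this wall; z up. The floor is level, 6 mm above the table, 140 mm long and 66 mm wide between upright side walls 4 mm thick. The end wall is 60 mm high above the table, the side walls 36 mm (56 mm in the last 22 mm before the end wall)
- trough_ramp (a point): the same trough: centre of the floor's other edge, 140 mm along -x from trough_end, same axes. Here the trough has no wall but a smooth entry ramp that climbs outwards (-x) at 30 degrees for 52 mm, to 36 mm above the table, between the side walls
- scoop_grip (a point): square steel scoop with a red handle, about 220 g: centre of the place to grip on the handle. x towards the open lip, y across, z up. The handle is a level straight bar 90 mm long (from 33 mm ahead to 57 mm behind this point), 22 mm wide (y), 26 mm high, rubber-coated. The bowl is ahead of it and lower: see scoop_bowl
- scoop_bowl (a point): the same scoop: centre of the flat underside of its bowl, 62 mm ahead (x) of and 50 mm below scoop_grip, same axes. The bowl is 64 mm long (x from -32 to the open front lip at +32), 61 mm wide, 36 mm high, open at top and front; floor 2.5 mm thick, thinner at the lip; side walls 1.6 mm. Holds about four balls. At rest it stands on this underside
- mat_top (a point): the blue mat of the scoop, 200 mm (its x) by 110 mm (its y), 3 mm thick, fixed. This point is the centre of its upper face
- jar_rim (a point): open steel jar, fixed on the white ball mill: centre of its mouth, at rim height, 85 mm above the table, z up. Inside 100 mm across and 65 mm deep, outside 112 mm. x runs from the jar to the keeper hinge and the blue control box (105 mm high, at x 105 to 165 mm). Posts 20 mm across stand at x = +80 (hinge, 137 mm high) and x = -78 (catch, 113 mm high). Mill base 270 x 130 x 15 mm
- keeper_hinge (a point): axis (vertical) of the keeper bar's hinge on the mill, at the height of the bar's middle, 137 mm above the table
- keeper_knob (a point): upright black peg near the free end of the yellow keeper bar, by which the bar is moved: centre of the peg, 18 mm across and 50 mm high (142 to 192 mm above the table), 165 mm from the hinge axis. The bar is level, 178 mm long from the hinge axis, 14 mm wide, and passes 7 mm above the lid's knob when the lid is on
- keeper (a joint): angle of the keeper bar: 0 shut across the jar, at its stop, growing as it opens (clockwise from above: from the hinge, the peg lies in jar_rim's -x direction when shut, +y direction at 1.57; open end stop 1.9). It stays where it is left. Within the last 0.14 rad it must be pushed over a sprung plunger (about 3 to 5 N at the peg), which then holds it shut at 0 to 0.03
- lid_knob (a point): jar lid, lying right way up: a steel disc 112 mm across, 6 mm thick, with a round rubber plug 88 mm across, 6 mm deep beneath and on top an upright black knob 28 mm across, 34 mm high; about 220 g. This point is in the knob, 14 mm below its top, 20 mm above the disc. z up
- lid_seat (a point): the same lid: centre of the disc's lower face, 26 mm below lid_knob. When the lid is on, this point is at jar_rim and the plug is inside the jar
- ball1_center (a point): centre of one white ceramic grinding ball, 28 mm across, 42 g, slippery, rolls easily. Five to eight of the eight balls are present
- ball2_center (a point): centre of one white ceramic grinding ball, 28 mm across, 42 g, slippery, rolls easily. Five to eight of the eight balls are present
- ball3_center (a point): centre of one white ceramic grinding ball, 28 mm across, 42 g, slippery, rolls easily. Five to eight of the eight balls are present
- ball4_center (a point): centre of one white ceramic grinding ball, 28 mm across, 42 g, slippery, rolls easily. Five to eight of the eight balls are present
- ball5_center (a point): centre of one white ceramic grinding ball, 28 mm across, 42 g, slippery, rolls easily. Five to eight of the eight balls are present
- ball6_center (a point): centre of one white ceramic grinding ball, 28 mm across, 42 g, slippery, rolls easily. Five to eight of the eight balls are present
- ball7_center (a point): centre of one white ceramic grinding ball, 28 mm across, 42 g, slippery, rolls easily. Five to eight of the eight balls are present
- ball8_center (a point): centre of one white ceramic grinding ball, 28 mm across, 42 g, slippery, rolls easily. Five to eight of the eight balls are present
- herb_jar: bystander, loose: amber jar with a steel cap, 52 mm across, 70 mm high. Origin under its centre
- dish: bystander, loose: shallow white porcelain dish, 86 mm across, 16 mm high. Origin under its centre
- spatula: bystander, loose: lab spoon, 170 mm long, lying flat. Origin under its centre
- wash_bottle: bystander, loose: white bottle with a red cap, 60 mm across, 150 mm high. Origin under its centre
- beaker: bystander, loose: clear glass beaker, 70 mm across, 90 mm high. Origin under its centre

How it is judged:
By the outcome, as a careful person would: the job done as asked, in the order asked, and still so for the second after the job is handed in, with the robot touching nothing.
Of ball1, ball2, ball3, ball4, ball5, ball6, ball7, ball8 only 5 to 8 are there at a start; the rules pass over those that are not, and their reading is None.
At some moment in a run one of lid, scoop may be knocked a few centimetres aside while the robot is not near it.
It also fails if it takes over 210 s, if anything falls off the work surface, if the arm or the gripper's body presses on something with over 40 N, if the wrist force passes 120 N, or if a joint passes its speed limit or range.

## Working session

There is one attempt and no reset: what is moved stays moved. The work goes in short steps, Python scripts to look and compute and a tool call to move; the robot and the scene stay as the last step left them, time stands still between calls to the robot, and variables do not carry over. Pictures are saved under pics/ and viewed, at most 14 in all, crops included, and the job is handed in when it is done.

Besides the shell and the picture viewer there is one more tool, called after "Request:" as name(argument=value, ...) on one line, values as JSON. step_arm: Moves the arm, as the interface text tells. Its arguments: {"type":"object","properties":{"moves":{"type":"array","items":{"type":"number"}},"grip_force":{"type":"number"}},"required":["moves"]}

```bash
ls; mkdir -p pics; cat > h.py <<'E'
import numpy as np, cv2, json
from cell import manip, cams, job
def grab(name, fn=None):
    f=cams.grab_frame(name)
    if fn: cv2.imwrite('pics/'+fn,f['img'])
    d={k:np.array(f[k],float).tolist() for k in('fx','fy','cx','cy','distortion','rvec','tvec')}
    json.dump(d,open('cal_%s.json'%(fn or name),'w'))
    return f
def cal(fn): return json.load(open('cal_%s.json'%fn))
def KD(f): return np.array([[f['fx'],0,f['cx']],[0,f['fy'],f['cy']],[0,0,1.]]),np.array(f['distortion'],float)
def ray(f,u,v):
    K,D=KD(f);p=cv2.undistortPoints(np.array([[[u,v]]],float),K,D)[0,0]
    R=cv2.Rodrigues(np.array(f['rvec'],float))[0];t=np.array(f['tvec'],float).ravel()
    return -R.T@t, R.T@np.array([p[0],p[1],1.])
def onz(f,u,v,z):
    c,d=ray(f,u,v);return c+d*(z-c[2])/d[2]
def tri(l):
    A=np.zeros((3,3));b=np.zeros(3)
    for f,u,v in l:
        c,d=ray(f,u,v);d/=np.linalg.norm(d);P=np.eye(3)-np.outer(d,d);A+=P;b+=P@c
    return np.linalg.solve(A,b)
def proj(f,p):
    K,D=KD(f);return cv2.projectPoints(np.array(p,float).reshape(-1,3),np.array(f['rvec'],float),np.array(f['tvec'],float),K,D)[0].reshape(-1,2)
E
python3 - <<'E'
from h import *
for n in('scene','side','wrist'):
    f=grab(n,n+'0.png'); print(n,ray(f,320,200))
print(manip.get_state())
E
```

```text
pics
scene (array([1131.29182282, -542.99974079, 1033.60269239]), array([-0.4881043 ,  0.46634033, -0.73817545]))
side (array([ 170.43886117, -892.02473535, 1064.16630137]), array([ 0.24670458,  0.6753405 , -0.69539826]))
wrist (array([699.41876397,  83.20504447, 383.28504006]), array([-0.00462365, -0.28645081, -0.95809865]))
{'t': 0.15, 'joint_pos': array([-3.33052597e-02,  3.79279831e-01,  1.73460220e+00, -8.31168767e-07,
        1.02850894e+00, -3.32857914e-02]), 'qd': array([ 0.00021112,  0.00042399, -0.00094987,  0.00165953,  0.00257027,
       -0.00179334]), 'effort': array([-6.05650021e-04, -7.64114213e+01, -4.34656477e+01,  6.51094434e-02,
        4.09642188e-02, -4.73684588e-05]), 'eef_pos': array([ 6.99743028e+02, -9.89140904e-04,  2.38466719e+02]), 'eef_rot': array([-2.22105065e+00, -2.22100836e+00,  8.57361456e-04]), 'contact_force': array([-0.32569285,  0.13741778, -0.14980016]), 'wrist_torque': array([-0.05219175,  0.00435688,  0.00962698]), 'grip_force': 0.0, 'gripper_width': 91.27051058299789}
```

View pics/scene0.png

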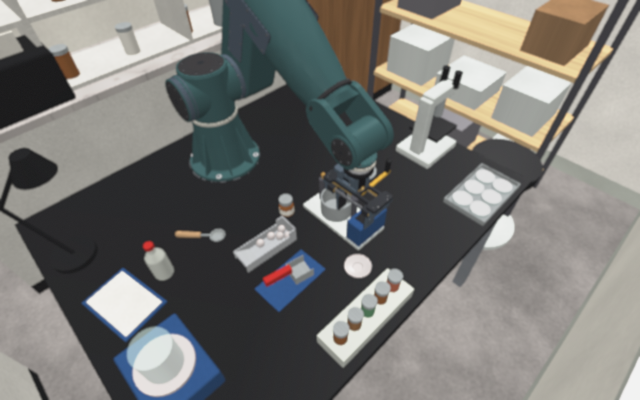

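View pics/side0.png

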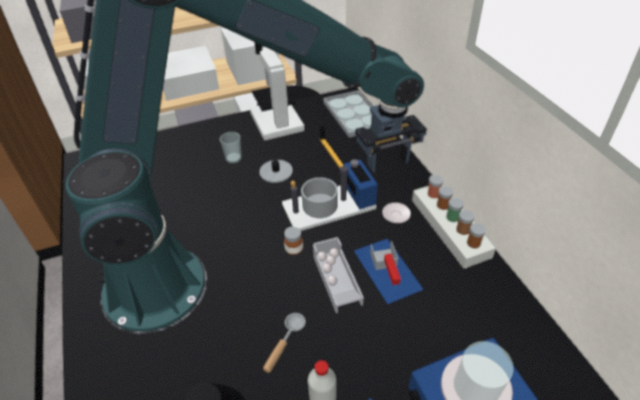

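```bash
python3 - <<'E'
import cv2
a=cv2.imread('pics/side0.png')[120:312,220:440];cv2.imwrite('pics/side0c.png',cv2.resize(a,None,fx=3.1,fy=3.1,interpolation=cv2.INTER_CUBIC))
a=cv2.imread('pics/scene0.png')[160:312,225:405];cv2.imwrite('pics/scene0c.png',cv2.resize(a,None,fx=3.9,fy=3.9,interpolation=cv2.INTER_CUBIC))
E
```

```text
(no output)
```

View pics/side0c.png

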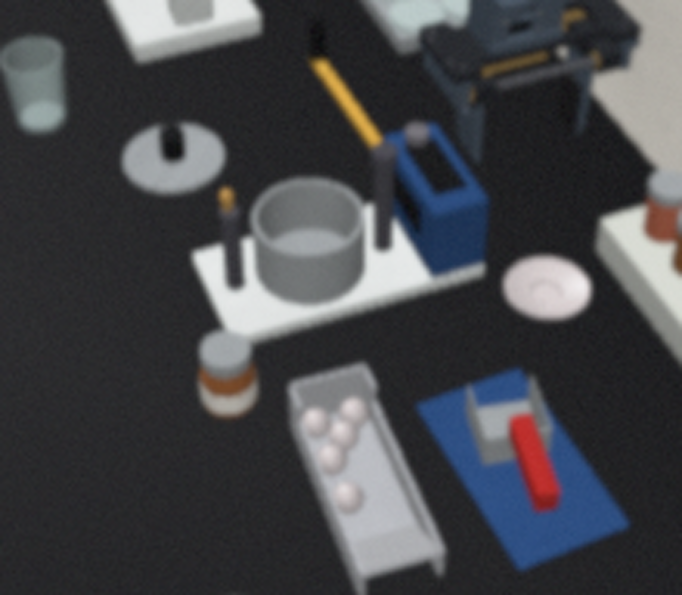

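View pics/scene0c.png

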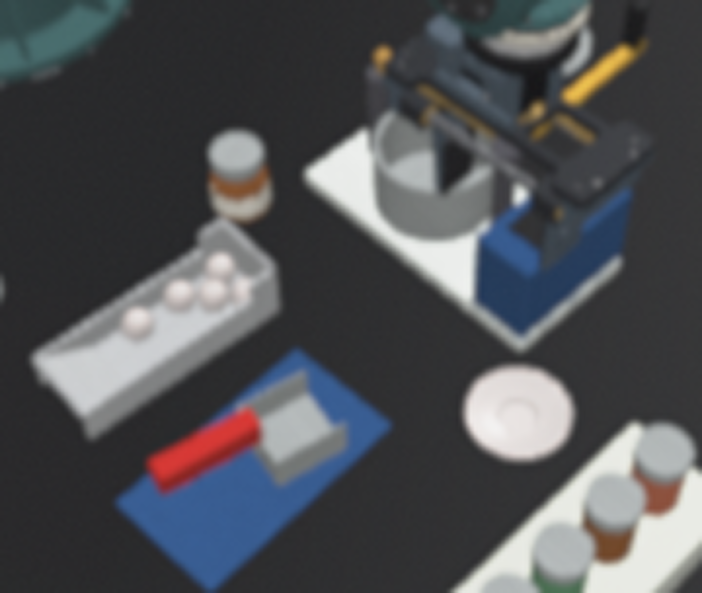

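```bash
python3 - <<'E'
from h import *
S=cal('side0.png');C=cal('scene0.png')
s=lambda u,v:(S,u/3.1+220,v/3.1+120); c=lambda u,v:(C,u/3.9+225,v/3.9+160)
P=lambda n,x:print(n,np.round(x,1))
r=lambda p,z:onz(*p,z)
print('jar rim side'); 
P('L',r(s(251,222),85));P('R',r(s(364,222),85));P('top',r(s(308,179),85));P('bot',r(s(308,262),85))
P('base corners',r(s(192,258),15));P('',r(s(233,338),15));P('',r(s(485,270),15))
P('base scene',r(c(305,176),15));P('',r(c(520,343),15));P('',r(c(622,260),15))
P('catch post top',r(s(231,208),113));P('hinge',r(s(384,148),137));
P('keeper peg top',r(s(317,24),192));P('peg bot',r(s(318,55),142)); P('peg scene top',r(c(636,0),192))
P('lid L',r(s(122,157),12));P('R',r(s(225,157),12));P('T',r(s(174,123),12));P('B',r(s(174,192),12));P('knob top',r(s(172,130),46))
P('beaker',r(s(42,118),0));P('herb',r(s(228,400),0));P('herb sc',r(c(240,205),0));P('dish',r(s(547,300),0));P('dish sc',r(c(520,425),0))
print('mat');[P('s',r(s(*q),3)) for q in[(417,406),(519,370),(629,524),(524,570)]];[P('c',r(c(*q),3)) for q in[(298,349),(392,425),(212,590),(117,503)]]
print('trough end top corners');P('s',r(s(290,386),60));P('s',r(s(368,365),60));P('c',r(c(222,221),60));P('c',r(c(275,268),60))
P('ramp s',r(s(358,576),36));P('s',r(s(440,548),36));P('c',r(c(35,360),36));P('c',r(c(90,418),36))
print('balls');[P('s',r(s(*q),20)) for q in[(316,422),(353,409),(342,433),(332,457),(347,495)]];[P('c',r(c(*q),20)) for q in[(220,265),(240,290),(213,293),(181,294),(137,322)]]
print('scoop handle top z79: ');P('s',r(s(521,417),79));P('s',r(s(547,495),79));P('c',r(c(250,418),79));P('c',r(c(160,470),79))
print('bowl lip tops z39');P('s',r(s(468,387),39));P('s',r(s(533,377),39));P('c',r(c(303,372),39));P('c',r(c(345,428),39))
E
```

```text
jar rim side
L [477.9 114.8  85. ]
R [579.6  72.7  85. ]
top [552.1 152.6  85. ]
bot [509.2  41.9  85. ]
base corners [426.3 159.2  15. ]
 [428.9  39.   15. ]
 [694.1  29.7  15. ]
base scene [432.8  40.5  15. ]
 [697.1  40.4  15. ]
 [701.  169.2  15. ]
catch post top [458.  111.9 113. ]
hinge [616.6 111.3 137. ]
keeper peg top [604.5 256.4 192. ]
peg bot [610.1 270.3 142. ]
peg scene top [606.4 271.9 192. ]
lid L [404.5 343.3  12. ]
R [509.5 299.5  12. ]
T [475.2 377.7  12. ]
B [440.3 265.9  12. ]
knob top [459.8 326.   46. ]
beaker [340.7 459.9   0. ]
herb [402.3 -20.5   0. ]
herb sc [406.3 -17.4   0. ]
dish [740.3 -19.3   0. ]
dish sc [744.8 -11.6   0. ]
mat
s [562.3 -97.1   3. ]
s [670.5 -93.8   3. ]
s [ 678.2 -289.7    3. ]
s [ 572.2 -296.4    3. ]
c [564.  -89.8   3. ]
c [672.9 -86.5   3. ]
c [ 679.9 -284.2    3. ]
c [ 571.6 -289.6    3. ]
trough end top corners
s [445.9 -75.3  60. ]
s [520.  -78.9  60. ]
c [451.1 -70.7  60. ]
c [521.4 -72.9  60. ]
ramp s [ 431.7 -268.    36. ]
s [ 505.1 -268.8   36. ]
c [ 438.4 -264.1   36. ]
c [ 514.7 -266.1   36. ]
balls
s [463.5 -92.   20. ]
s [500.4 -90.7  20. ]
s [ 480.6 -112.8   20. ]
s [ 462.1 -134.6   20. ]
s [ 458.7 -178.2   20. ]
c [459.9 -85.3  20. ]
c [492.8 -90.9  20. ]
c [ 478.9 -109.5   20. ]
c [ 460.2 -129.7   20. ]
c [ 456.8 -175.1   20. ]
scoop handle top z79: 
s [ 611.9 -199.5   79. ]
s [ 594.  -281.5   79. ]
c [ 626.8 -191.8   79. ]
c [ 613.7 -268.7   79. ]
bowl lip tops z39
s [ 601.2 -121.4   39. ]
s [ 661.5 -133.4   39. ]
c [ 603.2 -118.    39. ]
c [ 664.9 -130.4   39. ]
```

Request:
step_arm(moves=[-1, -0.0436, -0.0173, 0, 0, -1, -0.0436, -0.0173, 0, 0, -1, -0.0436, -0.0173, 0, 0, -1, -0.0436, -0.0173, 0, 0, -1, -0.0436, -0.0173, 0, 0, -1, 0, 0, 0.03, 5.8, -1, 0, 0, 0.03, 5.8, -1, 0, 0, 0.02, 0, -1, 0, 0, 0, 0, -1, 0, 0, 0, 0])

```text
t: 1.4
eef_pos: [614.1, -218.1, 159.9]
eef_rot: [2.432, 1.987, 0.001]
contact_force: [0.5, 0.4, 0.2]
gripper_width: 91.5
grip_force: 0.0
```

```bash
python3 - <<'E'
from h import *
f=grab('wrist','w1.png');s=manip.get_state();print(s['eef_pos'],s['eef_rot'],f['fx'])
E
```

```text
[ 614.21751164 -218.14114345  160.10418153] [2.43233815e+00 1.98619988e+00 1.17563169e-03] 335.4872284462092
```

View pics/w1.png

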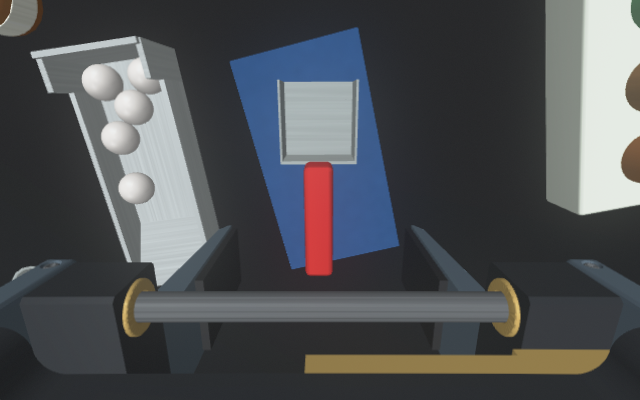

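```bash
python3 - <<'E'
from h import *
f=cal('w1.png');g=lambda n,u,v,z:print(n,np.round(onz(f,u,v,z),1))
g('hf',318.5,163,66);g('hb',318.5,275,66)
g('lipL',279,81,39);g('lipR',357,81,39);g('heelL',282,163,39);g('heelR',357,163,39)
for q in[(102,82),(150,76),(133,107),(120,138),(136,188)]: g('ball',*q,20)
g('end top L',33,53,60);g('end top R',138,38,60);g('sideR 36 near step',181,118,36);g('side R ramp',217,235,36);g('side L far',73,95,36);g('sideL',131,262,36)
g('floor R',137,284,36)
for q in[(231,61),(357,28),(398,245),(291,269)]: g('mat',*q,3)
E
```

```text
hf [ 619.7 -179.    66. ]
hb [ 601.4 -267.2   66. ]
lipL [ 602.2 -117.4   39. ]
lipR [ 659.1 -129.1   39. ]
heelL [ 589.9 -177.9   39. ]
heelR [ 648.7 -190.    39. ]
ball [461.9 -88.9  20. ]
ball [500.8 -92.1  20. ]
ball [ 479.  -111.9   20. ]
ball [ 459.4 -133.3   20. ]
ball [ 456.9 -176.9   20. ]
end top L [447.9 -69.5  60. ]
end top R [519.4 -74.5  60. ]
sideR 36 near step [ 520.9 -128.4   36. ]
side R ramp [ 519.9 -228.2   36. ]
side L far [446.3 -96.   36. ]
sideL [ 438.3 -237.7   36. ]
floor R [ 435.7 -259.5   36. ]
mat [563.  -91.7   3. ]
mat [669.9 -88.3   3. ]
mat [ 676.7 -285.2    3. ]
mat [ 568.3 -289.6    3. ]
```

Request:
step_arm(moves=[-1, 0.004, -0.003, 0.03, 0, -1, 0, 0, 0.03, 0, -1, 0, 0, 0.025, 0, -1, 0, 0, 0.013, 0, -1, 0, 0, 0, 0, 1, 0, 0, 0, 0, 1, 0, 0, 0, 0, 1, 0, 0, 0, 0, 1, 0, 0, 0, 0, 1, 0, 0, 0, 0], grip_force=50)

```text
t: 2.7
eef_pos: [611.4, -213.5, 61.0]
eef_rot: [2.434, 1.985, 0.0]
contact_force: [-0.4, -0.5, 0.0]
gripper_width: 44.2
grip_force: 0.0
```

Request:
step_arm(moves=[1, 0, 0, 0, 0, 1, 0, 0, 0, 0, 1, 0, 0, -0.005, 0, 1, 0, 0, -0.015, 0, 1, 0, 0, -0.03, 0, 1, 0, 0, -0.03, 0, 1, 0, 0, -0.02, 0, 1, 0, 0, 0, 0, 1, 0, 0, 0, 0, 1, 0, 0, 0, 0])

```text
t: 3.95
eef_pos: [610.8, -213.2, 159.7]
eef_rot: [-2.433, -1.985, 0.001]
contact_force: [0.2, -0.3, -2.3]
gripper_width: 21.6
grip_force: 49.9
```

```bash
python3 - <<'E'
from h import *
f=grab('wrist','w2.png');grab('scene','sc2.png');grab('side','si2.png');s=manip.get_state();print(s['eef_pos'],s['eef_rot'],s['contact_force'],s['wrist_torque'])
w=f['img'][:300,120:520]
a=cv2.imread('pics/side0.png')
t=cv2.imread('pics/si2.png')[130:290,330:470];t2=cv2.imread('pics/sc2.png')[190:310,240:360]
im=np.zeros((600,800,3),np.uint8);im[:300,:400]=w;im[:300,400:800]=cv2.resize(t2,(400,300) );im[300:,:]=0
im[300:600,:263]=cv2.resize(t,(263,300))
cv2.imwrite('pics/m2.png',im)
E
```

```text
[ 611.09038152 -213.3801165   160.19502923] [-2.43381658e+00 -1.98495966e+00  8.73018665e-04] [-0.06785031  0.39783154 -1.64185642] [-0.06173867  0.03838138 -0.03741488]
```

View pics/m2.png

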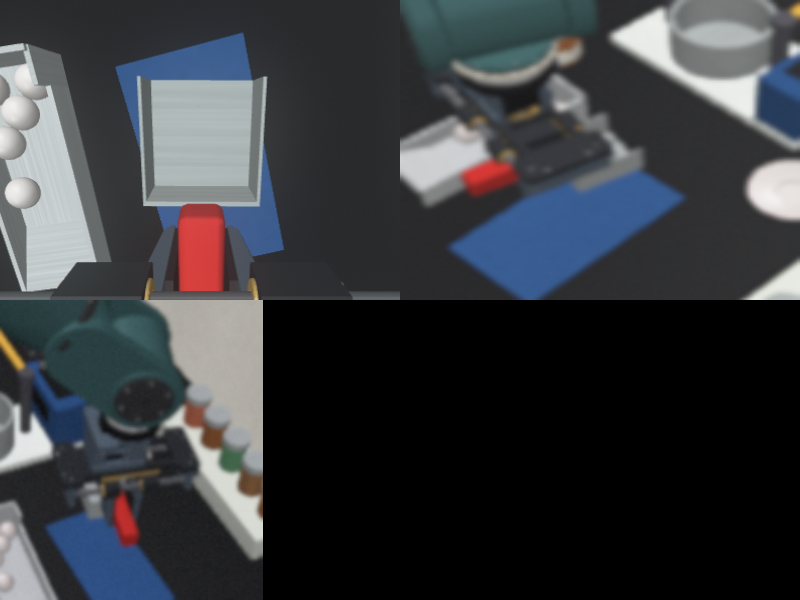

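```bash
cat >> h.py <<'E'
def scoop_pose(f,lipL,lipR,heelL,heelR):
    # scoop frame at scoop_grip; y left of x
    O=np.array([[94,30.5,-14],[94,-30.5,-14],[30,30.5,-14],[30,-30.5,-14]],float)
    K,D=KD(f);ok,r,t=cv2.solvePnP(O,np.array([lipL,lipR,heelL,heelR],float),K,D,flags=cv2.SOLVEPNP_IPPE)
    r,t=cv2.solvePnPRefineLM(O,np.array([lipL,lipR,heelL,heelR],float),K,D,r,t)
    R=cv2.Rodrigues(np.array(f['rvec'],float))[0];T=np.array(f['tvec'],float).reshape(3,1)
    Rw=R.T@cv2.Rodrigues(r)[0];p=(R.T@(t-T)).ravel()
    x=Rw[:,0];print('grip',p.round(1),'yaw',np.degrees(np.arctan2(x[1],x[0])).round(1),'pitch up',np.degrees(np.arcsin(x[2])).round(1),'roll',np.degrees(np.arcsin(Rw[2,1])).round(1))
    return p,Rw
E
python3 - <<'E'
from h import *
f=cal('w2.png');scoop_pose(f,(258,77),(386.5,77),(268,205),(380.5,206))
f=cal('w1.png');scoop_pose(f,(278.5,81),(357.5,81),(281.5,163),(357,163))
E
```

```text
grip [ 610.5 -214.6  146.5] yaw 79.0 pitch up 1.9 roll -3.3
grip [   249.3  -1322.2 -17833.7] yaw 9.7 pitch up -8.8 roll -3.9
```

Request:
step_arm(moves=[1, 0, 0, 0, -7.9, 1, 0.0093, -0.0337, 0, 0, 1, 0.0093, -0.0337, 0, 0, 1, 0.0093, -0.0337, 0, 0, 1, 0.0093, -0.0337, 0, 0, 1, 0, 0, -0.015, 0, 1, 0, 0, 0, 0, 1, 0, 0, 0, 0, 1, 0, 0, 0, 0, 1, 0, 0, 0, 0])

```text
t: 5.35
eef_pos: [479.3, -167.7, 175.6]
eef_rot: [-2.292, -2.148, 0.0]
contact_force: [-0.7, 0.4, -2.4]
gripper_width: 21.5
grip_force: 49.9
```

```bash
python3 - <<'E'
from h import *
f=grab('wrist','w3.png');s=manip.get_state();r=s['eef_rot'];print(s['eef_pos'],np.degrees(2*np.arctan2(r[1],r[0])))
E
```

```text
[ 479.31158848 -167.66056711  175.64124347] -273.699055070528
```

View pics/w3.png

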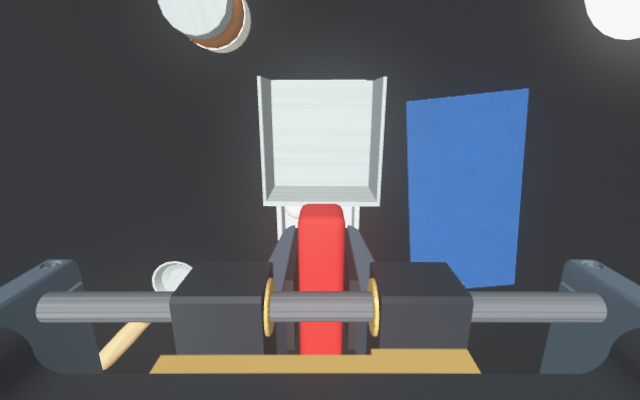

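```bash
python3 - <<'E'
from h import *
f=cal('w3.png');g=cv2.imread('pics/w3.png').astype(int).sum(2)
for v in(209,215,221):print(v,g[v,268:300].tolist(),g[v,345:372].tolist())
for v in(209,225):print(onz(f,276.5,v,36).round(1),onz(f,360.5,v,36).round(1))
scoop_pose(f,(258,77),(386,77),(264.5,205),(379.5,205))
E
```

```text
209 [227, 229, 229, 229, 231, 231, 234, 233, 540, 705, 724, 725, 706, 568, 421, 421, 543, 660, 704, 725, 733, 736, 738, 741, 741, 741, 741, 741, 741, 741, 741, 741] [722, 722, 723, 727, 727, 725, 669, 531, 499, 596, 704, 725, 725, 725, 585, 237, 234, 234, 232, 232, 231, 229, 229, 227, 228, 228, 226]
215 [225, 227, 229, 228, 228, 229, 233, 234, 421, 681, 723, 723, 723, 622, 419, 421, 478, 681, 725, 725, 707, 668, 657, 675, 693, 702, 708, 713, 717, 716, 682, 515] [722, 722, 724, 727, 727, 725, 669, 531, 497, 644, 715, 723, 723, 690, 478, 232, 231, 231, 230, 230, 228, 227, 226, 226, 226, 224, 223]
221 [225, 223, 224, 224, 227, 229, 228, 231, 314, 661, 723, 723, 723, 651, 463, 419, 420, 670, 725, 727, 725, 724, 724, 725, 725, 723, 725, 727, 728, 701, 532, 389] [680, 722, 725, 727, 727, 725, 649, 497, 495, 644, 714, 723, 723, 651, 379, 228, 230, 228, 228, 227, 225, 225, 225, 223, 221, 220, 219]
[ 438.3 -175.3   36. ] [ 513.1 -180.2   36. ]
[ 436.7 -190.5   36. ] [ 512.6 -195.4   36. ]
grip [ 479.2 -168.2  164.4] yaw 86.3 pitch up -0.3 roll 0.0
```

Request:
step_arm(moves=[1, 0.009, -0.0035, 0, 0.5, 1, 0, 0, 0.02, 0, 1, 0, 0, 0.02, 0, 1, 0, 0, 0.01, 0, 1, 0, 0, 0.004, 0, 1, 0, 0, 0, 0, 1, 0, 0, 0, 0, 1, 0, 0, 0, 0, 1, 0, 0, 0, 0, 1, 0, 0, 0, 0], grip_force=50)

```text
t: 6.65
eef_pos: [476.4, -158.5, 122.0]
eef_rot: [2.301, 2.138, 0.0]
contact_force: [-0.1, -0.3, -2.0]
gripper_width: 21.8
grip_force: 49.9
```

Request:
step_arm(moves=[1, 0, 0, 0, 0, 1, 0, 0, 0, 0, 1, 0, 0, 0.002, 0, 1, 0, 0, 0.002, 0, 1, 0, 0, 0.002, 0, 1, 0, 0, 0.002, 0, 1, 0, 0, 0.001, 0, 1, 0, 0, 0.001, 0, 1, 0, 0, 0, 0, 1, 0, 0, 0, 0], grip_force=15)

```text
t: 7.9
eef_pos: [476.5, -158.5, 112.0]
eef_rot: [2.301, 2.138, 0.0]
contact_force: [2.2, -2.5, 3.6]
gripper_width: 22.0
grip_force: 15.0
```

```bash
python3 - <<'E'
from h import *
f=grab('wrist','w4.png');s=manip.get_state();r=s['eef_rot'];print(s['eef_pos'],s['contact_force'],s['wrist_torque'],np.degrees(2*np.arctan2(r[1],r[0])))
E
```

```text
[ 476.45781315 -158.43723843  111.98230247] [ 0.97490414 -2.86582772  3.55101041] [-0.22119717 -0.29114752 -0.11463515] 85.79666305883262
```

View pics/w4.png

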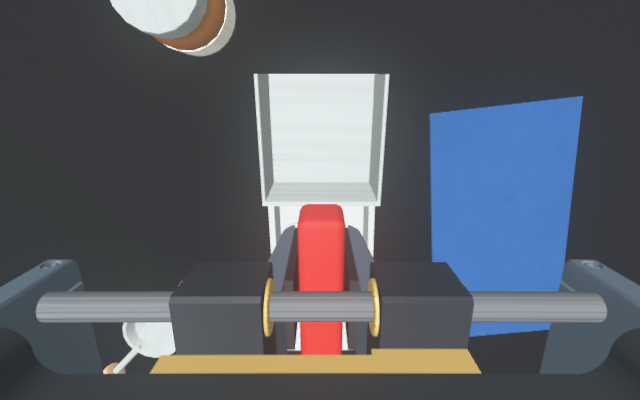

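```bash
python3 - <<'E'
from h import *
scoop_pose(cal('w4.png'),(254.5,74),(389,74),(263.5,205),(380,205))
scoop_pose(cal('w3.png'),(258,77),(386,77),(264.5,205),(379.5,205))
f=cal('w4.png')
g=cv2.imread('pics/w4.png').astype(int).sum(2)
for v in(210,220):print(v,g[v,262:282].tolist(),g[v,364:382].tolist())
E
```

```text
grip [ 476.2 -159.1  101.1] yaw 85.8 pitch up 4.3 roll -0.1
grip [ 479.2 -168.2  164.4] yaw 86.3 pitch up -0.3 roll 0.0
210 [223, 226, 227, 229, 228, 228, 659, 726, 726, 726, 726, 708, 571, 420, 419, 418, 421, 543, 696, 725] [497, 498, 497, 500, 601, 706, 726, 726, 726, 726, 620, 297, 232, 231, 229, 231, 227, 228]
220 [223, 224, 224, 225, 225, 227, 427, 687, 726, 726, 726, 726, 656, 465, 418, 420, 420, 420, 669, 724] [496, 495, 496, 498, 649, 717, 727, 726, 726, 726, 594, 230, 229, 228, 227, 225, 223, 223]
```

Request:
step_arm(moves=[1, 0, 0, 0, 0, 1, 0, 0, -0.02, 0, 1, -0.043, 0, 0, 0, 1, -0.043, 0, 0, 0, 1, -0.043, 0, 0, 0, 1, 0, 0, 0.02, 0, 1, 0, 0, 0.02, 0, 1, 0, 0, 0.004, 0, 1, 0, 0, 0, 0, 1, 0, 0, 0, 0], grip_force=55)

```text
t: 9.2
eef_pos: [467.1, -286.9, 88.3]
eef_rot: [2.301, 2.139, -0.0]
contact_force: [0.2, 0.1, -1.2]
gripper_width: 21.9
grip_force: 55.0
```

Request:
step_arm(moves=[1, 0.007, 0, 0.0036, 0, 1, 0.007, 0, 0.0036, 0, 1, 0.007, 0, 0.0036, 0, 1, 0.007, 0, 0.0036, 0, 1, 0.007, 0, 0.0036, 0, 1, 0.007, 0, 0.0036, 0, 1, 0.005, 0, 0.0024, 0, 1, 0, 0, 0, 0, 1, 0, 0, 0, 0, 1, 0, 0, 0, 0])

```text
t: 10.45
eef_pos: [471.9, -240.7, 65.3]
eef_rot: [2.299, 2.137, 0.002]
contact_force: [0.8, -2.2, 16.4]
gripper_width: 21.8
grip_force: 55.0
```

```bash
python3 - <<'E'
from h import *
f=grab('wrist','w5.png');grab('side','si5.png');grab('scene','sc5.png');s=manip.get_state();r=s['eef_rot'];print(s['eef_pos'],s['contact_force'],s['wrist_torque'],np.degrees(2*np.arctan2(r[1],r[0])))
w=f['img'][:300,120:520]
t=cv2.imread('pics/si5.png')[200:320,290:390]
im=np.zeros((600,800,3),np.uint8);im[:300,:400]=w;im[:480,400:800]=cv2.resize(t,(400,480))
t=cv2.imread('pics/sc5.png')[200:280,220:320];im[300:600,:400]=cv2.resize(t,(400,300))
cv2.imwrite('pics/m5.png',im)
E
```

```text
[ 471.89507459 -240.75002279   65.32290869] [ 0.2345892  -2.44576899 15.04559018] [0.38926067 0.09935945 0.04645964] 85.80273091861207
```

View pics/m5.png

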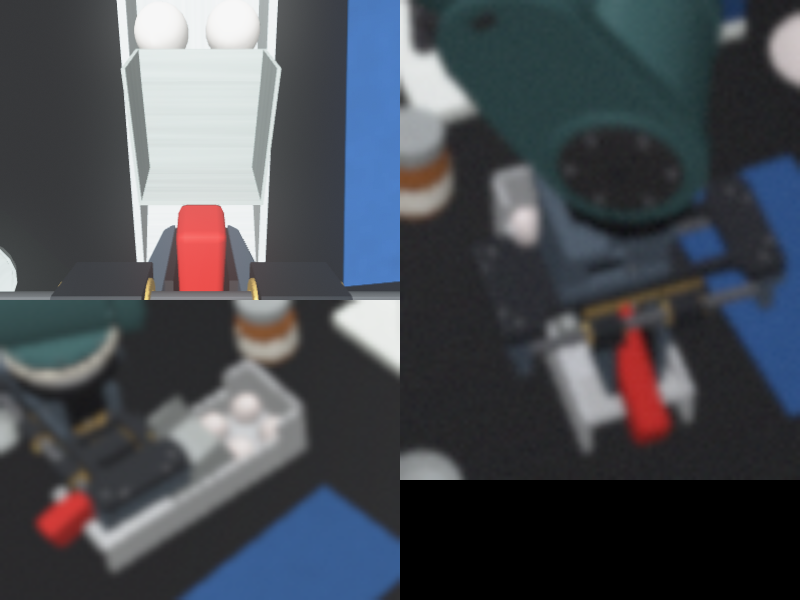

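```bash
python3 - <<'E'
from h import *
scoop_pose(cal('w5.png'),(242.5,68),(400,68),(262,205),(382,204))
E
```

```text
grip [ 472.  -240.    55.9] yaw 86.0 pitch up 16.9 roll -0.0
```

```bash
python3 - <<'E'
from h import *
f=cal('w1.png');print(onz(f,170,220,6).round(1))
f=cal('w5.png')
for q in[(281,25),(352,25)]:print(onz(f,*q,20).round(1))
a=cv2.imread('pics/w1.png')[20:300,20:250]
b=cv2.imread('pics/side0.png')[230:320,300:370]
im=np.zeros((600,800,3),np.uint8);im[:560,:460]=cv2.resize(a,(460,560));im[:432,464:800]=cv2.resize(b,(336,432),interpolation=cv2.INTER_CUBIC)
cv2.imwrite('pics/m6.png',im)
E
```

```text
[ 468.6 -214.8    6. ]
[ 460.  -120.2   20. ]
[ 496.  -122.9   20. ]
```

View pics/m6.png

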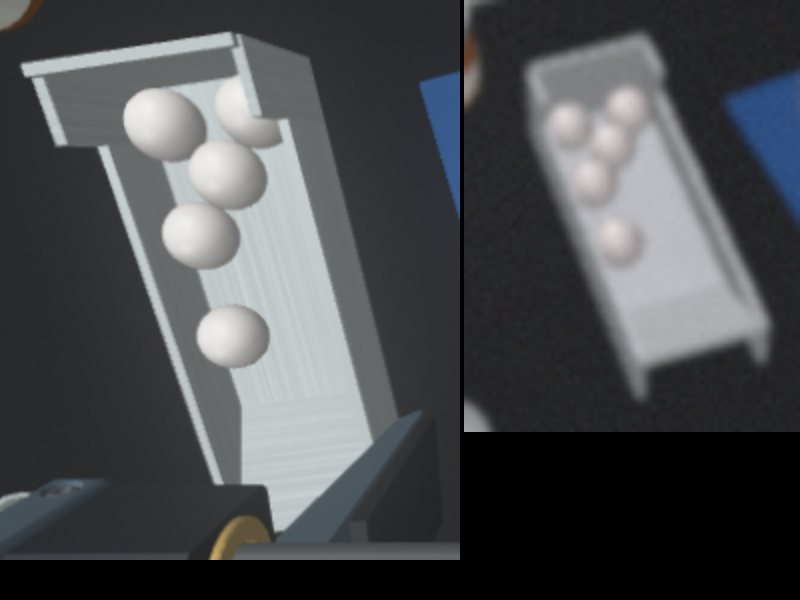

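Request:
step_arm(moves=[1, 0, 0, -0.02, 0, 1, 0, 0, -0.03, 0, 1, 0, 0, -0.03, 0, 1, 0.0105, 0.0358, 0, 0, 1, 0.0105, 0.0358, 0, 0, 1, 0.0105, 0.0358, 0, 0, 1, 0.0105, 0.0358, 0, 0, 1, 0, 0, 0, 0, 1, 0, 0, 0, 0, 1, 0, 0, 0, 0])

```text
t: 11.85
eef_pos: [615.3, -208.8, 143.8]
eef_rot: [-2.301, -2.138, 0.001]
contact_force: [0.7, 0.1, -2.0]
gripper_width: 21.8
grip_force: 55.0
```

```bash
python3 - <<'E'
from h import *
f=grab('wrist','w6.png');s=manip.get_state();print(s['eef_pos'],s['contact_force'])
g=cv2.cvtColor(f['img'],cv2.COLOR_BGR2GRAY)
c=cv2.HoughCircles(g,cv2.HOUGH_GRADIENT,1,18,param1=80,param2=14,minRadius=11,maxRadius=26)
for u,v,r in c[0][:20]: print(u,v,r,g[int(v)%400,int(u)%640],onz(f,u,v,20).round(1))
w=f['img'];sc=grab('scene','sc6.png')['img'][190:290,215:345]
im=np.zeros((600,800,3),np.uint8);im[:400,:640]=w;im[400:600,:260]=cv2.resize(sc,(260,200));cv2.imwrite('pics/m7.png',im)
E
```

```text
[ 615.47549751 -208.91823621  143.92722287] [-0.34119978  0.11305964 -2.19967268]
99.5 69.5 25.4 216 [457.9 -92.5  20. ]
155.5 107.5 14.9 241 [ 493.3 -122.4   20. ]
114.5 105.5 24.3 221 [ 462.3 -118.7   20. ]
118.5 148.5 17.7 235 [ 457.1 -151.3   20. ]
582.5 275.5 21.0 74 [ 841.8 -293.2   20. ]
13.5 270.5 20.7 189 [ 338.1 -250.8   20. ]
149.5 55.5 16.3 234 [497.  -85.7  20. ]
286.5 304.5 16.3 126 [ 575.6 -303.9   20. ]
590.5 310.5 16.3 125 [ 854.3 -330.2   20. ]
353.5 335.5 14.1 66 [ 635.6 -342.3   20. ]
```

View pics/m7.png

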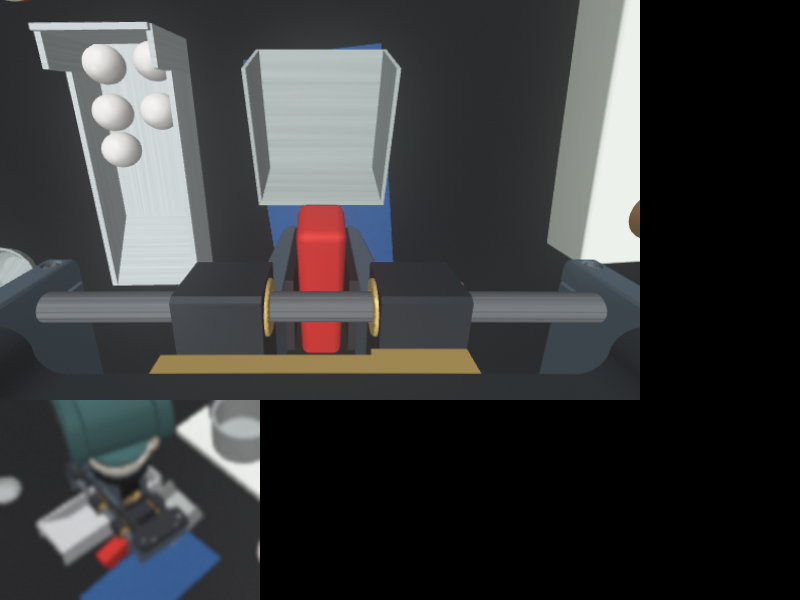

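Request:
step_arm(moves=[1, 0, 0, 0.04, 0, 1, 0, 0, 0.03, 0, 1, 0, 0, 0.013, 0, 1, 0, 0, 0.006, 0, 1, 0, 0, 0, 0, 0.1, 0, 0, 0, 0, 0, 0, 0, 0, 0, 0, 0, 0, 0, 0, 0, 0, 0, 0, 0, -0.2, 0, 0, 0, 0])

```text
t: 13.2
eef_pos: [616.3, -208.8, 55.0]
eef_rot: [2.301, 2.139, 0.0]
contact_force: [0.1, -0.2, 0.5]
gripper_width: 52.9
grip_force: 0.0
```

Request:
step_arm(moves=[-0.2, 0.007, 0, -0.005, 0, -0.2, 0.007, 0, -0.005, 0, -0.2, 0, 0, 0, 0, 1, 0, 0, 0, 0, 1, 0, 0, 0, 0, 1, 0, 0, 0, 0, 1, 0, 0, 0, 0, 1, 0, 0, 0, 0, 1, 0, 0, 0, 0, 1, 0, 0, 0, 0], grip_force=50)

```text
t: 14.45
eef_pos: [617.2, -194.8, 64.8]
eef_rot: [-2.301, -2.138, 0.0]
contact_force: [1.3, -0.2, -1.2]
gripper_width: 21.6
grip_force: 50.0
```

```bash
cat >> h.py <<'E'
def bowl_auto(f,pitch0=0,dz=9.5):
    """fit bowl pose by matching rim corners: search pitch/offset with edge along the predicted rim quad"""
    s=manip.get_state();p=s['eef_pos'];r=s['eef_rot'];yaw=2*np.arctan2(r[1],r[0])
    g=cv2.GaussianBlur(cv2.cvtColor(f['img'],cv2.COLOR_BGR2GRAY),(0,0),1).astype(np.float32)
    gx=cv2.Sobel(g,cv2.CV_32F,1,0);gy=cv2.Sobel(g,cv2.CV_32F,0,1);best=[]
    x=np.array([np.cos(yaw),np.sin(yaw),0]);y=np.array([-x[1],x[0],0]);z=np.array([0,0,1.])
    t=np.linspace(.03,.97,40)
    for th in np.radians(np.arange(-4,20.1,.5)):
      X=x*np.cos(th)+z*np.sin(th);Z=-x*np.sin(th)+z*np.cos(th)
      for ox in np.arange(-8,8.1,1):
       for oy in (-1.,0,1.):
        G=p-dz*z+ox*x+oy*y
        tot=0
        for a,b,hor in(((94,30.5),(30,30.5),0),((94,-30.5),(30,-30.5),0),((30,30.5),(30,-30.5),1)):
            P=[G+X*(a[0]+(b[0]-a[0])*k)+y*(a[1]+(b[1]-a[1])*k)-14*Z for k in t]
            q=proj(f,P).astype(np.float32).reshape(1,-1,2)
            tot+=np.abs(cv2.remap(gy if hor else gx,q[...,0],q[...,1],cv2.INTER_LINEAR)).mean()*(.7 if hor else 1)
        # lip corners: end of side walls
        best.append((tot,np.degrees(th),ox,oy))
    best.sort(reverse=True)
    for b in best[:4]:print(np.round(b,1))
E
python3 - <<'E'
from h import *
s=manip.get_state();print(s['eef_pos'])
f=grab('wrist','w7.png');bowl_auto(f)
f6=cal('w6.png');print('end top',onz(f6,92,31,60).round(1),'trough L/R at step',onz(f6,70,71,36).round(1),onz(f6,188,69,36).round(1))
E
```

```text
[ 617.18135395 -194.84964581   64.8492766 ]
[480.8  -2.    3.    1. ]
[477.5  -2.5   3.    1. ]
[475.4  -1.5   3.    1. ]
[466.4  -3.    3.    1. ]
end top [483.6 -75.5  60. ] trough L/R at step [446.8 -94.   36. ] [529.3 -98.6  36. ]
```

```bash
python3 - <<'E'
from h import *
f=cal('w7.png');f['img']=cv2.imread('pics/w7.png');bowl_auto(f,dz=11.8)
E
```

```text
[486.2   0.5   2.    1. ]
[486.   0.   2.   1.]
[480.5  -0.5   2.    1. ]
[480.4   1.    2.    1. ]
```

Request:
step_arm(moves=[1, 0, 0, -0.02, 0, 1, 0, 0, -0.04, 0, 1, -0.018, -0.036, 0, 0, 1, -0.018, -0.036, 0, 0, 1, -0.018, -0.036, 0, 0, 1, -0.018, -0.036, 0, 0, 1, -0.028, 0, 0, 0, 1, 0, 0, 0, 0, 1, 0, 0, 0, 0, 1, 0, 0, 0, 0])

```text
t: 15.75
eef_pos: [466.5, -283.5, 125.2]
eef_rot: [-2.301, -2.139, -0.0]
contact_force: [-0.3, -0.9, -1.8]
gripper_width: 21.7
grip_force: 50.0
```

```bash
python3 - <<'E'
from h import *
f=grab('wrist','w8.png');s=manip.get_state();r=s['eef_rot'];print(s['eef_pos'],np.degrees(2*np.arctan2(r[1],r[0])))
bowl_auto(f,dz=11.8)
cv2.imwrite('pics/m8.png',f['img'])
E
```

```text
[ 466.54741611 -283.45210288  125.07988067] -274.152446099374
[7.217e+02 5.000e-01 2.000e+00 0.000e+00]
[717.6   0.    2.    0. ]
[714.2   1.    2.    0. ]
[712.8   0.    2.    1. ]
```

View pics/m8.png

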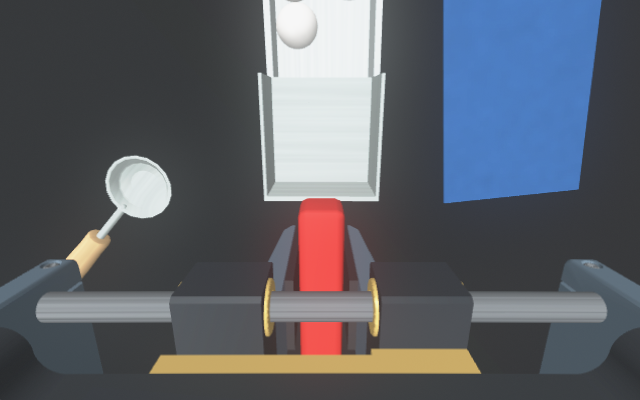

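Request:
step_arm(moves=[1, 0, 0.0005, 0.02, 0, 1, 0, 0, 0.013, 0, 1, 0, 0, 0, 0, 1, 0.006, 0, 0.0033, 0, 1, 0.006, 0, 0.0033, 0, 1, 0.006, 0, 0.0033, 0, 1, 0.006, 0, 0.0033, 0, 1, 0.006, 0, 0.0033, 0, 1, 0.006, 0, 0.0033, 0, 1, 0.006, 0, 0.0033, 0])

```text
t: 17.05
eef_pos: [469.9, -241.8, 68.6]
eef_rot: [2.301, 2.139, 0.0]
contact_force: [0.5, -1.0, -2.8]
gripper_width: 21.7
grip_force: 50.0
```

Request:
step_arm(moves=[1, 0.005, 0, 0, 0, 1, 0.005, 0, 0, 0, 1, 0.005, 0, 0, 0, 1, 0.005, 0, 0, 0, 1, 0.004, 0, 0, 0, 1, 0.004, 0, 0, 0, 1, 0.004, 0, 0, 0, 1, 0, 0, 0, 0, 1, 0, 0, 0, 0, 1, 0, 0, 0, 0])

```text
t: 18.3
eef_pos: [472.2, -210.4, 68.8]
eef_rot: [2.301, 2.138, -0.0]
contact_force: [-0.2, -1.0, -3.2]
gripper_width: 21.8
grip_force: 50.0
```

```bash
cat >> h.py <<'E'
def balls(f,z=20):
    g=cv2.cvtColor(f['img'],cv2.COLOR_BGR2GRAY)
    c=cv2.HoughCircles(g,cv2.HOUGH_GRADIENT,1,18,param1=80,param2=14,minRadius=11,maxRadius=40)
    for u,v,r in (c[0][:14] if c is not None else []):
        if g[int(min(v,399)),int(min(u,639))]>180: print('ball?',u,v,r,onz(f,u,v,z).round(1))
E
python3 - <<'E'
from h import *
f=grab('wrist','w9.png');s=manip.get_state();print(s['eef_pos'],s['contact_force'],s['wrist_torque'])
bowl_auto(f,dz=11.8);balls(f)
E
```

```text
[ 472.24714863 -210.39686033   68.83704112] [ 0.14171712  0.53609164 -3.588434  ] [-0.22570272  0.01492417 -0.04108456]
[445.9  -1.5   4.   -1. ]
[444.7  -1.    4.   -1. ]
[441.6  -1.    3.   -1. ]
[438.7  -1.5   3.   -1. ]
ball? 288.5 23.5 26.6 [463.8 -88.7  20. ]
ball? 354.5 24.5 25.2 [497.9 -91.7  20. ]
ball? 348.5 76.5 26.8 [ 493.6 -116.7   20. ]
ball? 321.5 125.5 24.9 [ 477.1 -141.4   20. ]
ball? 290.5 76.5 29.4 [ 462.2 -114.4   20. ]
ball? 351.5 164.5 31.6 [ 492.9 -164.9   20. ]
ball? 295.5 97.5 33.8 [ 463.9 -125.3   20. ]
```

Request:
step_arm(moves=[1, 0.004, 0, 0, 0, 1, 0.003, 0, 0, 0, 1, 0.002, 0, 0, 0, 1, 0, 0, 0.001, 0, 1, 0, 0, 0, 0, 1, 0, 0, 0, 0, 1, 0, 0, 0, 0, 1, 0, 0, 0, 0, 1, 0, 0, 0, 0, 1, 0, 0, 0, 0], grip_force=15)

```text
t: 19.6
eef_pos: [472.9, -201.3, 67.8]
eef_rot: [2.301, 2.138, 0.0]
contact_force: [-0.2, 1.3, -1.5]
gripper_width: 21.7
grip_force: 15.0
```

Request:
step_arm(moves=[1, -0.0015, 0, 0.0009, 0, 1, -0.0015, 0, 0.0009, 0, 1, -0.0015, 0, 0.001, 0, 1, -0.0015, 0, 0.001, 0, 1, 0, 0, 0, 0, 1, 0, 0, 0, 0, 1, 0, 0, 0, 0, 1, 0, 0, 0, 0, 1, 0, 0, 0, 0, 1, 0, 0, 0, 0])

```text
t: 20.85
eef_pos: [472.6, -207.4, 64.1]
eef_rot: [2.301, 2.138, 0.0]
contact_force: [0.5, 0.3, 3.4]
gripper_width: 21.9
grip_force: 15.0
```

```bash
python3 - <<'E'
from h import *
f=grab('wrist','w10.png');s=manip.get_state();print(s['eef_pos'],s['contact_force'],s['wrist_torque'])
bowl_auto(f,dz=11.8);balls(f)
E
```

```text
[ 472.56342371 -207.39133473   64.08355975] [0.06562907 0.3742749  3.57462347] [ 0.14149205 -0.10690234  0.02100613]
[402.9   4.5   3.   -1. ]
[399.7   5.    3.   -1. ]
[398.6   4.    3.   -1. ]
[388.4   5.5   3.   -1. ]
ball? 320.5 156.5 23.0 [ 475.6 -155.1   20. ]
ball? 292.5 85.5 27.1 [ 463.5 -116.2   20. ]
ball? 347.5 83.5 28.0 [ 492.8 -117.4   20. ]
ball? 287.5 27.5 27.9 [463.8 -88.4  20. ]
ball? 356.5 25.5 28.8 [498.7 -90.1  20. ]
ball? 356.5 146.5 29.3 [ 496.1 -151.    20. ]
ball? 350.5 102.5 36.0 [ 493.9 -127.2   20. ]
```

Request:
step_arm(moves=[1, -0.0012, 0, 0.0009, 0, 1, -0.0012, 0, 0.001, 0, 1, -0.0012, 0, 0.001, 0, 1, -0.0012, 0, 0.001, 0, 1, 0, 0, 0, 0, 1, 0, 0, 0, 0, 1, 0, 0, 0, 0, 1, 0, 0, 0, 0, 1, 0, 0, 0, 0, 1, 0, 0, 0, 0])

```text
t: 22.15
eef_pos: [472.3, -211.4, 60.7]
eef_rot: [-2.301, -2.138, -0.001]
contact_force: [-1.2, 14.0, 21.1]
gripper_width: 21.8
grip_force: 15.0
```

```bash
python3 - <<'E'
from h import *
f=grab('wrist','w11.png');s=manip.get_state();print(s['eef_pos'],s['contact_force'],s['wrist_torque'])
bowl_auto(f,dz=11.8);balls(f)
E
```

```text
[ 472.31227107 -211.4236219    60.75380524] [-1.86732071 13.62614826 21.4592553 ] [2.48223241 0.18408661 0.00637428]
[371.4   8.    5.   -1. ]
[368.3   7.5   5.   -1. ]
[367.1   8.5   5.   -1. ]
[359.5   8.    6.   -1. ]
ball? 320.5 152.5 23.9 [ 475.5 -156.4   20. ]
ball? 291.5 82.5 27.9 [ 463.2 -118.8   20. ]
ball? 356.5 18.5 26.4 [498.3 -91.5  20. ]
ball? 345.5 81.5 28.9 [ 491.3 -120.4   20. ]
ball? 286.5 17.5 27.9 [463.8 -88.5  20. ]
ball? 359.5 140.5 29.4 [ 497.3 -151.4   20. ]
```

Request:
step_arm(moves=[1, 0.0015, 0, -0.001, 0, 1, 0.0015, 0, -0.001, 0, 1, 0, 0, 0, 0, 1, 0, 0, 0, 0, 1, 0, 0, 0, 0, 1, 0, 0, 0, 0, 1, 0, 0, 0, 0, 1, 0, 0, 0, 0, 1, 0, 0, 0, 0, 1, 0, 0, 0, 0])

```text
t: 23.45
eef_pos: [472.3, -209.1, 62.1]
eef_rot: [2.301, 2.138, 0.0]
contact_force: [0.3, 1.1, -3.4]
gripper_width: 22.2
grip_force: 15.0
```

```bash
python3 - <<'E'
from h import *
f=grab('wrist','w12.png');s=manip.get_state();print(s['eef_pos'],s['contact_force'],s['wrist_torque'])
bowl_auto(f,dz=11.8);balls(f)
g=cv2.cvtColor(f['img'],cv2.COLOR_BGR2GRAY)
for u in(312,318,324):print(u,g[0:215:3,u].tolist())
E
```

```text
[ 472.32048435 -209.10283332   62.14685238] [ 0.0414635   0.1459581  -2.36895616] [-0.21809251 -0.04284904 -0.00097528]
[374.3   8.    5.   -1. ]
[372.8   0.    6.    1. ]
[372.6   7.5   5.   -1. ]
[371.8   0.5   6.    1. ]
ball? 320.5 153.5 25.2 [ 475.5 -154.9   20. ]
ball? 292.5 82.5 29.3 [ 463.6 -116.5   20. ]
ball? 348.5 84.5 28.0 [ 492.9 -119.7   20. ]
ball? 355.5 24.5 25.8 [497.8 -91.7  20. ]
ball? 287.5 24.5 26.8 [463.8 -89.1  20. ]
ball? 356.5 122.5 31.6 [ 496.3 -139.5   20. ]
312 [236, 236, 227, 198, 192, 189, 184, 178, 173, 168, 162, 160, 224, 234, 234, 234, 234, 233, 233, 232, 220, 213, 215, 221, 222, 223, 220, 217, 213, 204, 194, 184, 177, 167, 163, 220, 221, 218, 217, 215, 220, 220, 220, 221, 239, 244, 245, 246, 246, 246, 246, 246, 246, 246, 244, 238, 230, 217, 192, 169, 188, 185, 189, 189, 218, 119, 119, 120, 120, 121, 129, 142]
318 [234, 233, 233, 233, 233, 233, 233, 233, 233, 232, 232, 232, 232, 232, 232, 232, 232, 232, 232, 231, 220, 221, 220, 218, 215, 188, 177, 168, 166, 162, 166, 198, 221, 220, 220, 221, 221, 219, 217, 215, 220, 220, 220, 234, 242, 245, 246, 247, 247, 247, 247, 246, 246, 245, 244, 241, 233, 222, 205, 180, 188, 185, 188, 190, 218, 118, 118, 119, 119, 119, 128, 141]
324 [235, 234, 234, 234, 234, 234, 234, 234, 234, 234, 233, 233, 233, 233, 233, 233, 232, 232, 232, 231, 220, 221, 220, 217, 221, 227, 227, 225, 223, 215, 203, 187, 196, 220, 220, 221, 221, 218, 217, 216, 219, 219, 219, 234, 241, 244, 245, 246, 246, 246, 246, 246, 245, 244, 242, 238, 230, 219, 203, 178, 187, 185, 189, 190, 218, 118, 118, 119, 119, 119, 127, 141]
```

Request:
step_arm(moves=[1, 0, 0, 0, 0, 1, 0, 0, 0, 0, 1, 0, 0, 0, 0, 1, 0, 0, -0.002, 0, 1, 0, 0, -0.004, 0, 1, 0, 0, -0.006, 0, 1, 0, 0, -0.008, 0, 1, 0, 0, -0.008, 0, 1, 0, 0, -0.005, 0, 1, 0, 0, -0.001, 0], grip_force=55)

```text
t: 24.75
eef_pos: [472.5, -209.2, 96.6]
eef_rot: [2.301, 2.138, 0.0]
contact_force: [-0.1, 0.5, -2.7]
gripper_width: 21.6
grip_force: 55.0
```

Request:
step_arm(moves=[1, 0.003, 0, 0, 0, 1, 0.008, 0, 0, 0, 1, 0.008, 0, 0, 0, 1, 0.003, 0, 0, 0, 1, 0.001, 0, 0, 0, 1, 0, 0, 0, 0, 1, 0, 0, 0, 0, 1, 0, 0, 0, 0, 1, 0, 0, 0, 0, 1, 0, 0, 0, 0])

```text
t: 26.0
eef_pos: [474.0, -186.2, 96.1]
eef_rot: [2.301, 2.138, -0.0]
contact_force: [1.5, -0.4, -3.2]
gripper_width: 21.7
grip_force: 55.0
```

```bash
python3 - <<'E'
from h import *
f=grab('wrist','w13.png');s=manip.get_state();print(s['eef_pos'],s['contact_force'],s['wrist_torque'])
bowl_auto(f,dz=11.8);balls(f,s['eef_pos'][2]-40)
E
```

```text
[ 474.0142208  -186.1915575    96.12731189] [ 0.09423359  0.12864879 -3.94343512] [-0.18131846  0.02794558  0.02637062]
[615.1  10.    5.    1. ]
[612.5  10.5   5.    1. ]
[607.1   9.5   5.    1. ]
[599.7  11.    5.    1. ]
ball? 319.5 152.5 24.6 [ 476.7 -131.    56.1]
ball? 290.5 106.5 25.7 [ 463.2 -105.6   56.1]
ball? 348.5 107.5 28.3 [ 493.8 -108.4   56.1]
ball? 344.5 203.5 36.1 [ 488.8 -161.5   56.1]
```

Request:
step_arm(moves=[1, 0, 0, -0.008, 0, 1, 0, 0, -0.012, 0, 1, 0, 0, -0.012, 0, 1, 0, 0, -0.012, 0, 1, 0, 0, -0.007, 0, 1, 0, 0, 0, 0, 1, 0, 0, 0, 0, 1, 0, 0, 0, 0, 1, 0, 0, 0, 0, 1, 0, 0, 0, 0])

```text
t: 27.3
eef_pos: [474.0, -186.1, 147.0]
eef_rot: [-2.301, -2.138, 0.0]
contact_force: [-0.5, 0.2, -2.0]
gripper_width: 21.8
grip_force: 55.0
```

```bash
python3 - <<'E'
from h import *
a=grab('scene','sc14.png')['img'];b=grab('side','si14.png')['img'];w=grab('wrist','w14.png')['img']
im=np.zeros((600,800,3),np.uint8)
R=lambda x,s:cv2.resize(x,None,fx=s,fy=s,interpolation=cv2.INTER_CUBIC)
# side jar crop 285..405 x 120..220, scene 300..400 x 140..250
im[:300,:396]=R(b[130:230,275:407],3)
im[:300,400:799]=R(a[150:250,285:418],3)
im[300:600,:300]=R(b[145:195,250:300],6)
im[300:600,300:600]=R(a[140:200,350:410],5)
im[300:500,600:800]=R(w[100:200,220:320],2)
im[500:600,600:800]=w[20:120,220:420]
cv2.imwrite('pics/m14.png',im)
s=manip.get_state();print(s['eef_pos'],s['contact_force'])
E
```

```text
[ 473.98054372 -186.17114114  147.07027749] [ 0.63269307  0.13598025 -3.42535236]
```

View pics/m14.png

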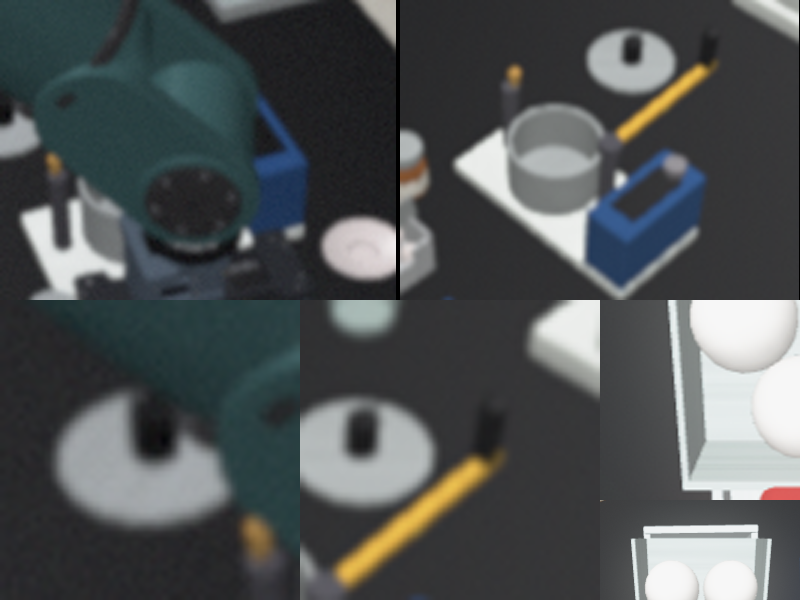

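```bash
python3 - <<'E'
from h import *
C=cal('sc14.png');S=cal('side0.png')
c=lambda u,v,z:onz(C,285+(u-400)/3,150+v/3,z).round(1)
for n,q in dict(L=(508,136,85),R=(604,136,85),T=(556,104,85),B=(556,166,85),hinge=(609,136,137),catch=(511,84,113),pegtop=(709,33,192),pegbot=(709,64,142),lidc=(631,60.5,12),knobtop=(632,38,46),lidL=(586,60,12),lidR=(676,60,12)).items():print(n,c(*q))
print('knob tri',tri([(C,362.3,162.7),(S,172/3.1+220,130/3.1+120)]).round(1))
print('peg tri',tri([(C,388,161.5),(S,317/3.1+220,24/3.1+120)]).round(1))
# rim fit: project circle of r=56 (outer) center search vs measured extremes
from scipy.optimize import least_squares
t=np.linspace(0,2*np.pi,90)
def ext(f,p):
    q=proj(f,np.c_[p[0]+56*np.cos(t),p[1]+56*np.sin(t),85+0*t]);return np.array([q[:,0].min(),q[:,0].max(),q[:,1].min()])
m=np.array([285+108/3,285+204.5/3,150+104/3]); m2=np.array([251/3.1+220,364/3.1+220,179/3.1+120])
for M,f in((m,C),(m2,S)):
    r=least_squares(lambda p:ext(f,p)-M,[534,99]);print('jar',r.x.round(1),r.fun.round(1))
def ext4(f,p):
    q=proj(f,np.c_[p[0]+56*np.cos(t),p[1]+56*np.sin(t),12+0*t]);return np.array([q[:,0].min(),q[:,0].max(),q[:,1].min(),q[:,1].max()])
for M,f in((np.array([285+186/3,285+276/3,150+29/3,150+92/3]),C),(np.array([122/3.1+220,225/3.1+220,123/3.1+120,192/3.1+120]),S)):
    r=least_squares(lambda p:ext4(f,p)-M,[455,320]);print('lid',r.x.round(1),r.fun.round(1))
E
```

```text
L [491.1  73.8  85. ]
R [568.4 150.7  85. ]
T [494.4 149.2  85. ]
B [561.4  79.4  85. ]
hinge [603.1 116.5 137. ]
catch [453.9 115.7 113. ]
pegtop [609.3 267.9 192. ]
pegbot [611.2 275.1 142. ]
lidc [459.4 328.5  12. ]
knobtop [454.9 332.   46. ]
lidL [417.3 288.1  12. ]
lidR [500.3 370.3  12. ]
knob tri [458.9 325.7  49.3]
peg tri [608.3 269.2 185.3]
jar [533.2 109.1] [-0.4  0.4 -0. ]
jar [531.4 100.6] [-0.3  0.3 -0. ]
lid [458.6 329.2] [ 0.6 -0.6  0.7 -0.6]
lid [457.2 321.8] [ 0.2 -0.2  0.5 -0.4]
```

Request:
step_arm(moves=[1, 0.006, 0.002, 0, 0, 1, 0.012, 0.005, 0, 0, 1, 0.016, 0.007, 0, 0, 1, 0.018, 0.007, 0, 0, 1, 0.016, 0.006, 0, 0, 1, 0.012, 0.005, 0, 0, 1, 0.008, 0.003, 0, 0, 1, 0.004, 0.002, 0, 0, 1, 0.002, 0, 0, 0, 1, 0, 0, 0, 0])

```text
t: 28.7
eef_pos: [517.7, -95.3, 147.1]
eef_rot: [-2.302, -2.138, 0.0]
contact_force: [0.5, -0.3, -3.6]
gripper_width: 21.7
grip_force: 55.0
```

```bash
python3 - <<'E'
from h import *
f=grab('wrist','w15.png');s=manip.get_state();print(s['eef_pos'],s['contact_force'],s['wrist_torque'])
bowl_auto(f,dz=11.8);balls(f,s['eef_pos'][2]-40)
E
```

```text
[517.6415289 -95.3354746 147.1238788] [-0.43787414 -0.70106556 -3.24736386] [-0.18371181  0.02953792 -0.00721576]
[514.1   5.    5.    0. ]
[512.   9.   5.   1.]
[510.    4.5   5.    0. ]
[508.9   8.5   5.    1. ]
ball? 290.5 106.5 25.7 [506.9 -14.6 107.1]
ball? 349.5 107.5 27.9 [538.  -17.5 107.1]
ball? 321.5 152.5 25.7 [521.4 -40.2 107.1]
ball? 583.5 67.5 32.4 [657.9  -7.  107.1]
ball? 255.5 222.5 33.8 [479.8 -78.3 107.1]
ball? 595.5 81.5 23.9 [665.1 -14.3 107.1]
```

Request:
step_arm(moves=[1, 0.017, 0, 0, 0, 1, 0.025, 0, 0, 0, 1, 0.025, 0, 0, 0, 1, 0.025, 0, 0, 0, 1, 0.025, 0, 0, 0, 1, -0.0625, 0, 0, 0, 1, 0, 0, 0, 0, 1, 0, 0, 0, 0, 1, 0, 0, 0, 0, 1, 0, 0, 0, 0])

```text
t: 30.0
eef_pos: [521.8, -40.2, 147.1]
eef_rot: [-2.301, -2.139, -0.0]
contact_force: [-0.4, 0.6, -1.9]
gripper_width: 22.0
grip_force: 55.0
```

```bash
python3 - <<'E'
from h import *
f=grab('wrist','w16.png');s=manip.get_state();print(s['eef_pos'],s['contact_force'],s['wrist_torque'])
balls(f,s['eef_pos'][2]-40);balls(f,36)
E
```

```text
[521.83373501 -40.31307191 147.14801341] [ 0.77931873 -0.02262106 -2.54926488] [-0.11350078  0.00802964  0.02174252]
ball? 574.5 143.5 22.5 [663.2   9.5 107.1]
ball? 342.5 43.5 14.9 [540.1  68.8 107.1]
ball? 574.5 143.5 22.5 [715.5  -3.3  36. ]
ball? 342.5 43.5 14.9 [545.   78.8  36. ]
```

Request:
step_arm(moves=[1, -0.0447, -0.0092, 0, 0, 1, -0.0447, -0.0092, 0, 0, 1, -0.0447, -0.0092, 0, 0, 1, -0.0447, -0.0092, 0, 0, 1, 0, 0, 0.025, 0, 1, 0, 0, 0.025, 0, 1, 0, 0, 0.015, 0, 1, 0, 0, 0.01, 0, 1, 0, 0, 0.006, 0, 1, 0, 0, 0, 0])

```text
t: 31.3
eef_pos: [472.1, -216.3, 66.1]
eef_rot: [-2.301, -2.139, 0.0]
contact_force: [-0.0, 0.4, -1.4]
gripper_width: 21.6
grip_force: 55.0
```

```bash
python3 - <<'E'
from h import *
f=grab('wrist','w17.png');s=manip.get_state();print(s['eef_pos'],s['contact_force'],s['wrist_torque'])
bowl_auto(f,dz=11.8);balls(f)
E
```

```text
[ 472.28008704 -216.44017372   66.43852908] [-0.17949001  0.27042023 -1.67894928] [-0.13145593 -0.01157963  0.0187418 ]
[422.3   0.5   6.    1. ]
[421.   0.   6.   1.]
[416.6   1.    6.    1. ]
[414.1  -0.5   6.    1. ]
ball? 355.5 11.5 25.1 [498.2 -92.2  20. ]
ball? 287.5 9.5 27.3 [464.  -88.8  20. ]
```

Request:
step_arm(moves=[0.3, 0, 0, 0, 0, 0.3, 0, 0, 0, 0, 0.3, 0, 0, 0, 0, 0.3, 0, 0, 0, 0, 0.3, 0.005, 0, -0.002, 0, 0.3, 0.003, 0, 0, 0, 0.3, 0, 0, 0, 0, 1, 0, 0, 0, 0, 1, 0, 0, 0, 0, 1, 0, 0, 0, 0], grip_force=50)

```text
t: 32.6
eef_pos: [472.6, -208.5, 68.1]
eef_rot: [2.301, 2.138, 0.0]
contact_force: [0.7, 0.8, -0.4]
gripper_width: 21.8
grip_force: 50.0
```

```bash
python3 - <<'E'
from h import *
f=grab('wrist','w18.png');s=manip.get_state();print(s['eef_pos'],s['contact_force'],s['gripper_width'])
bowl_auto(f,dz=12.);balls(f)
g=cv2.cvtColor(f['img'],cv2.COLOR_BGR2GRAY);print(g[0:215:3,320].tolist())
E
```

```text
[ 472.598076   -208.45356538   68.11422024] [ 0.13280831  0.20636007 -0.80939746] 21.537432803754072
[453.8  -1.5   5.   -1. ]
[450.5  -1.    5.   -1. ]
[443.9  -2.    5.   -1. ]
[442.7  -1.    4.   -1. ]
ball? 284.5 25.5 29.9 [462.1 -87.6  20. ]
ball? 353.5 25.5 27.4 [497.7 -90.3  20. ]
[144, 236, 236, 236, 236, 236, 236, 236, 235, 235, 235, 235, 235, 235, 235, 235, 235, 235, 235, 235, 235, 234, 234, 234, 234, 225, 220, 222, 219, 217, 217, 219, 220, 217, 217, 221, 220, 221, 219, 221, 222, 219, 218, 215, 220, 220, 221, 216, 216, 217, 220, 216, 216, 215, 219, 219, 220, 220, 218, 216, 181, 178, 175, 176, 178, 219, 112, 113, 115, 121, 135, 136]
```

Request:
step_arm(moves=[1, 0, 0, -0.001, 0, 1, 0.005, 0, 0, 0, 1, 0.005, 0, 0, 0, 1, 0.005, 0, 0, 0, 1, 0.005, 0, 0, 0, 1, 0.004, 0, 0, 0, 1, 0.004, 0, 0, 0, 1, 0.003, 0, 0, 0, 1, 0, 0, 0, 0, 1, 0, 0, 0, 0])

```text
t: 33.9
eef_pos: [474.9, -177.6, 69.1]
eef_rot: [2.301, 2.138, 0.0]
contact_force: [0.1, -1.0, -2.8]
gripper_width: 21.4
grip_force: 50.0
```

```bash
python3 - <<'E'
from h import *
f=grab('wrist','w19.png');s=manip.get_state();print(s['eef_pos'],s['contact_force'],s['gripper_width'])
bowl_auto(f,dz=12.);balls(f)
g=cv2.cvtColor(f['img'],cv2.COLOR_BGR2GRAY);print(g[0:120:3,320].tolist())
E
```

```text
[ 474.86825056 -177.575035     69.14679561] [-0.33155484  0.03430537 -2.68560315] 21.789835219887898
[391.4  -2.5   5.   -1. ]
[389.2  -3.    5.   -1. ]
[388.9  -2.    5.   -1. ]
[381.1  -3.5   5.   -1. ]
ball? 293.5 86.5 26.6 [466.  -86.7  20. ]
ball? 348.5 86.5 26.8 [496. -89.  20.]
ball? 126.5 348.5 29.3 [ 333.5 -249.7   20. ]
[66, 68, 69, 71, 73, 74, 75, 77, 79, 82, 83, 85, 87, 175, 240, 241, 241, 149, 150, 150, 151, 220, 242, 242, 242, 238, 231, 232, 226, 217, 216, 226, 232, 229, 229, 232, 232, 233, 231, 232]
```

Request:
step_arm(moves=[1, 0.002, 0, 0, 0, 1, 0.002, 0, 0, 0, 1, 0.0005, 0, 0, 0, 1, 0, 0, 0.001, 0, 1, 0, 0, 0, 0, 1, 0, 0, 0, 0, 1, 0, 0, 0, 0, 1, 0, 0, 0, 0, 1, 0, 0, 0, 0, 1, 0, 0, 0, 0], grip_force=15)

```text
t: 35.2
eef_pos: [475.2, -173.0, 68.1]
eef_rot: [2.301, 2.139, 0.0]
contact_force: [-0.1, 0.8, -2.4]
gripper_width: 21.9
grip_force: 15.0
```

Request:
step_arm(moves=[1, -0.0013, 0, 0.0009, 0, 1, -0.0013, 0, 0.0009, 0, 1, -0.0013, 0, 0.0009, 0, 1, -0.0013, 0, 0.0009, 0, 1, -0.0013, 0, 0.0009, 0, 1, -0.0013, 0, 0.0009, 0, 1, -0.0013, 0, 0.0009, 0, 1, 0, 0, 0, 0, 1, 0, 0, 0, 0, 1, 0, 0, 0, 0])

```text
t: 36.45
eef_pos: [474.6, -182.2, 61.8]
eef_rot: [2.301, 2.139, -0.0]
contact_force: [0.8, 0.8, 2.1]
gripper_width: 21.8
grip_force: 15.0
```

```bash
python3 - <<'E'
from h import *
f=grab('wrist','w20.png');s=manip.get_state();print(s['eef_pos'],s['contact_force'],s['wrist_torque'])
bowl_auto(f,dz=12.);balls(f)
g=cv2.cvtColor(f['img'],cv2.COLOR_BGR2GRAY);print(g[0:120:3,320].tolist())
E
```

```text
[ 474.575414   -182.19125868   61.83809166] [1.87835765 0.14703824 1.33087013] [ 0.23126667 -0.10900623 -0.05353581]
[335.    0.5   5.    1. ]
[334.6   1.    5.    1. ]
[334.1   8.    4.   -1. ]
[333.6   2.5   5.    0. ]
ball? 291.5 130.5 25.4 [ 462.9 -114.2   20. ]
ball? 349.5 128.5 26.8 [ 494.5 -115.5   20. ]
ball? 118.5 351.5 31.5 [ 332.9 -250.5   20. ]
ball? 350.5 150.5 33.8 [ 494.5 -127.5   20. ]
[64, 65, 67, 67, 68, 69, 71, 71, 234, 235, 235, 235, 133, 134, 135, 136, 137, 138, 237, 232, 222, 223, 222, 220, 219, 220, 222, 223, 220, 220, 224, 223, 225, 224, 225, 224, 225, 223, 222, 221]
```

Request:
step_arm(moves=[1, 0, 0, 0, 0, 1, 0, 0, 0, 0, 1, 0, 0, -0.005, 0, 1, 0, 0, -0.01, 0, 1, 0, 0, -0.015, 0, 1, 0, 0, -0.018, 0, 1, 0, 0, -0.018, 0, 1, 0, 0, -0.014, 0, 1, 0, 0, -0.005, 0, 1, 0, 0, 0, 0], grip_force=55)

```text
t: 37.75
eef_pos: [474.5, -182.1, 147.0]
eef_rot: [2.301, 2.138, 0.0]
contact_force: [-1.1, 0.7, -4.0]
gripper_width: 21.9
grip_force: 55.0
```

Request:
step_arm(moves=[1, 0.006, 0.002, 0, 0, 1, 0.012, 0.005, 0, 0, 1, 0.015, 0.007, 0, 0, 1, 0.017, 0.007, 0, 0, 1, 0.015, 0.006, 0, 0, 1, 0.011, 0.005, 0, 0, 1, 0.008, 0.003, 0, 0, 1, 0.004, 0.002, 0, 0, 1, 0.002, 0, 0, 0, 1, 0, 0, 0, 0])

```text
t: 39.0
eef_pos: [517.9, -95.1, 146.8]
eef_rot: [-2.301, -2.138, 0.0]
contact_force: [-0.2, -0.6, -2.1]
gripper_width: 22.1
grip_force: 55.0
```

```bash
python3 - <<'E'
from h import *
f=grab('wrist','w21.png');s=manip.get_state();print(s['eef_pos'],s['contact_force'],s['wrist_torque'])
bowl_auto(f,dz=12);balls(f,s['eef_pos'][2]-40)
E
```

```text
[517.8863298  -95.23814998 146.82478626] [ 0.28149756 -0.07107077 -4.03369812] [-0.12970048  0.022384    0.05064616]
[536.6   9.5   4.    1. ]
[534.7   9.    4.    1. ]
[527.5  10.    4.    1. ]
[521.1   8.5   4.    1. ]
ball? 295.5 162.5 33.8 [506.8 -44.5 106.8]
ball? 347.5 150.5 22.4 [536.  -40.  106.8]
ball? 259.5 203.5 39.4 [483.8 -66.8 106.8]
ball? 582.5 69.5 32.4 [657.8  -7.8 106.8]
ball? 292.5 143.5 33.8 [506.2 -34.  106.8]
ball? 599.5 82.5 27.1 [667.4 -14.9 106.8]
```

Request:
step_arm(moves=[1, 0.02, 0, 0, 0, 1, 0.027, 0, 0, 0, 1, 0.027, 0, 0, 0, 1, 0.027, 0, 0, 0, 1, 0.026, 0, 0, 0, 1, -0.0625, 0, 0, 0, 1, 0, 0, 0, 0, 1, 0, 0, 0, 0, 1, 0, 0, 0, 0, 1, 0, 0, 0, 0])

```text
t: 40.3
eef_pos: [522.8, -30.3, 146.9]
eef_rot: [-2.301, -2.139, -0.0]
contact_force: [0.1, 0.8, -1.6]
gripper_width: 22.0
grip_force: 55.0
```

```bash
python3 - <<'E'
from h import *
f=grab('wrist','w22.png');s=manip.get_state();print(s['eef_pos'],s['contact_force'],s['wrist_torque'])
balls(f,s['eef_pos'][2]-40);balls(f,36)
E
```

```text
[522.76969949 -30.31778099 146.84860678] [-0.56968747  0.1677226  -0.79399735] [-0.02411447 -0.01683087 -0.03120013]
ball? 565.5 170.5 37.2 [661.4   4.6 106.8]
ball? 564.5 150.5 27.9 [659.4  16.  106.8]
ball? 272.5 1.5 20.2 [508.1  99.8 106.8]
ball? 595.5 143.5 36.0 [675.5  18.5 106.8]
ball? 565.5 170.5 37.2 [712.4 -13.8  36. ]
ball? 564.5 150.5 27.9 [709.5   1.9  36. ]
ball? 272.5 1.5 20.2 [500.4 117.8  36. ]
ball? 595.5 143.5 36.0 [731.8   5.5  36. ]
```

Request:
step_arm(moves=[1, -0.0443, 0.0266, 0, 0, 1, -0.0443, 0.0266, 0, 0, 1, -0.0443, 0.0266, 0, 0, 1, -0.0443, 0.0266, 0, 0, 1, 0, 0, 0.035, 0, 1, 0, 0, 0.03, 0, 1, 0, 0, 0.015, 0, 1, 0, 0, 0.006, 0, 1, 0, 0, 0, 0, 1, 0, 0, 0, 0])

```text
t: 41.6
eef_pos: [616.5, -215.4, 61.9]
eef_rot: [2.3, 2.138, 0.001]
contact_force: [-0.1, -0.5, -1.7]
gripper_width: 21.7
grip_force: 55.0
```

Request:
step_arm(moves=[0.3, 0, 0, 0, 0, 0.2, 0, 0, 0, 0, 0.1, 0, 0, 0, 0, -0.2, 0, 0, 0, 0, -0.5, 0, 0, 0, 0, -0.5, 0, 0, -0.01, 0, -0.5, 0, 0, -0.03, 0, -0.5, 0, 0, -0.05, 0, -0.5, 0, 0, -0.06, 0, -0.5, 0, 0, 0, 0])

```text
t: 42.85
eef_pos: [618.2, -216.1, 216.6]
eef_rot: [2.296, 2.134, 0.006]
contact_force: [0.1, 1.1, 0.5]
gripper_width: 68.4
grip_force: 0.0
```

```bash
python3 - <<'E'
from h import *
f=grab('wrist','w23.png');s=manip.get_state();print(s['eef_pos'],s['contact_force'],s['wrist_torque'])
balls(f)
hsv=cv2.cvtColor(f['img'],cv2.COLOR_BGR2HSV)
m=((hsv[...,0]<8)|(hsv[...,0]>172))&(hsv[...,1]>150)&(hsv[...,2]>80)
v,u=np.nonzero(m);print('red',u.min(),u.max(),v.min(),v.max())
print(onz(f,(u.min()+u.max())/2,v.min(),66).round(1),onz(f,(u.min()+u.max())/2,v.max(),66).round(1))
E
```

```text
[ 616.92403779 -215.62495423  213.72002492] [-0.84467731 -0.11166283 -0.20684986] [-0.00388126 -0.02099916  0.00378038]
red 275 303 115 213
[ 596.8 -144.2   66. ] [ 587.7 -232.    66. ]
```

Request:
step_arm(moves=[-1, 0.0193, -0.0131, 0, 0, -1, 0.0192, -0.0131, 0, 0, -1, 0, 0, 0, 1.7, -1, 0, 0, 0.04, 0, -1, 0, 0, 0.02, 0, -1, 0, 0, 0, 0, -1, 0, 0, 0, 0, -1, 0, 0, 0, 0, -1, 0, 0, 0, 0, -1, 0, 0, 0, 0])

```text
t: 44.15
eef_pos: [592.7, -175.0, 151.2]
eef_rot: [2.332, 2.104, 0.0]
contact_force: [-0.5, 0.1, 0.3]
gripper_width: 90.9
grip_force: 0.0
```

```bash
cat >> h.py <<'E'
def red(f):
    hsv=cv2.cvtColor(f['img'],cv2.COLOR_BGR2HSV)
    m=(((hsv[...,0]<8)|(hsv[...,0]>172))&(hsv[...,1]>150)&(hsv[...,2]>80)).astype(np.uint8)
    n,l,st,c=cv2.connectedComponentsWithStats(m);i=1+st[1:,4].argmax();print('red',st[i],c[i].round(1));v,u=np.nonzero(l==i)
    a,b=v.min()+3,v.max()-3
    ua=u[np.abs(v-a)<2];ub=u[np.abs(v-b)<2]
    F=onz(f,(ua.min()+ua.max())/2,v.min(),66);B=onz(f,(ub.min()+ub.max())/2,v.max(),66)
    d=F-B;L=np.linalg.norm(d);d/=L;print('front',F.round(1),'back',B.round(1),'len',L.round(1),'yaw',np.degrees(np.arctan2(d[1],d[0])).round(1),'grip',(F-33*d).round(1),(B+57*d).round(1))
E
python3 - <<'E'
from h import *
f=grab('wrist','w24.png');s=manip.get_state();r=s['eef_rot'];print(s['eef_pos'],np.degrees(2*np.arctan2(r[1],r[0])))
red(f)
E
```

```text
[ 592.63069596 -174.94189482  151.09158852] 84.09843964514695
red [ 304  172   36  116 3198] [321.1 229.1]
front [ 597.8 -140.6   66. ] back [ 583.2 -230.5   66. ] len 91.1 yaw 80.8 grip [ 592.5 -173.2   66. ] [ 592.3 -174.2   66. ]
```

Request:
step_arm(moves=[-1, 0.001, 0, 0.03, 3, -1, 0, 0, 0.03, 0, -1, 0, 0, 0.02, 0, -1, 0, 0, 0.009, 0, -1, 0, 0, 0, 0, 1, 0, 0, 0, 0, 1, 0, 0, 0, 0, 1, 0, 0, 0, 0, 1, 0, 0, 0, 0, 1, 0, 0, 0, 0], grip_force=40)

```text
t: 45.45
eef_pos: [592.7, -173.9, 61.9]
eef_rot: [2.387, 2.042, 0.0]
contact_force: [-0.3, -0.2, 0.2]
gripper_width: 44.4
grip_force: 0.0
```

Request:
step_arm(moves=[1, 0, 0, 0, 0, 1, 0, 0, 0, 0, 1, 0, 0, -0.005, 0, 1, -0.0125, 0.0143, 0, 0, 1, -0.0125, 0.0143, 0, 0, 1, 0, 0, 0, 0, 1, 0, 0, 0.0045, 0, 1, 0, 0, 0, 0, 0.3, 0, 0, 0, 0, 0.1, 0, 0, 0, 0])

```text
t: 46.7
eef_pos: [616.9, -202.8, 62.3]
eef_rot: [-2.387, -2.042, 0.0]
contact_force: [-0.2, 0.4, -0.2]
gripper_width: 38.7
grip_force: 0.0
```

Request:
step_arm(moves=[-0.3, 0, 0, 0, 0, -0.7, 0, 0, 0, 0, -0.7, 0, 0, 0, 0, -0.7, 0, 0, -0.01, 0, -0.7, 0, 0, -0.03, 0, -0.7, 0, 0, -0.05, 0, -0.7, 0, 0, -0.05, 0, -0.7, 0, 0, 0, 0, -0.7, 0, 0, 0, 0, -0.7, 0, 0, 0, 0])

```text
t: 47.95
eef_pos: [616.3, -202.8, 201.1]
eef_rot: [-2.386, -2.041, 0.002]
contact_force: [-0.0, -1.2, -0.5]
gripper_width: 77.3
grip_force: 0.0
```

```bash
python3 - <<'E'
from h import *
f=grab('wrist','w25.png');s=manip.get_state();r=s['eef_rot'];print(s['eef_pos'],np.degrees(2*np.arctan2(r[1],r[0])))
red(f);balls(f)
E
```

```text
[ 616.41737778 -202.80553819  201.04648417] -278.90058565539306
red [ 310  162   24   98 2278] [321.6 210.1]
front [ 621.  -170.3   66. ] back [ 607.4 -259.3   66. ] len 90.1 yaw 81.4 grip [ 616.  -202.9   66. ] [ 616. -203.   66.]
```

Request:
step_arm(moves=[-0.7, 0, 0, -0.03, -8.9, -0.7, 0.0583, -0.021, 0, 0, -0.7, 0.0583, -0.021, 0, 0, -0.7, 0.0583, -0.021, 0, 0, -0.7, 0.0583, -0.021, 0, 0, -0.7, 0, 0, 0, 0, -0.7, 0, 0, 0, 0, -0.7, 0, 0, 0, 0, -0.7, 0, 0, 0, 0, -0.7, 0, 0, 0, 0])

```text
t: 49.25
eef_pos: [533.2, 29.6, 232.2]
eef_rot: [-2.222, -2.22, 0.0]
contact_force: [-0.1, 0.1, -0.3]
gripper_width: 77.2
grip_force: 0.0
```

```bash
python3 - <<'E'
from h import *
f=grab('wrist','w26.png');s=manip.get_state();r=s['eef_rot'];print(s['eef_pos'],np.degrees(2*np.arctan2(r[1],r[0])))
balls(f,34)
E
```

```text
[533.15238577  29.70914489 232.26472859] -270.0443203983588
ball? 495.5 216.5 30.4 [721.   -8.8  34. ]
ball? 330.5 75.5 39.4 [541.8 134.7  34. ]
ball? 286.5 91.5 14.7 [499.2 120.2  34. ]
ball? 394.5 61.5 37.2 [602.3 146.9  34. ]
```

Request:
step_arm(moves=[-1, 0.051, -0.0148, 0, 0, -1, 0.051, -0.0148, 0, 0, -1, 0.051, -0.0148, 0, 0, -1, 0.051, -0.0148, 0, 0, -1, 0.051, -0.0148, 0, 0, -1, 0, 0, 0, 0, -1, 0, 0, 0, 0, -1, 0, 0, 0, 0, -1, 0, 0, 0, 0, -1, 0, 0, 0, 0])

```text
t: 50.55
eef_pos: [459.3, 284.7, 232.3]
eef_rot: [-2.222, -2.22, -0.0]
contact_force: [0.2, 0.0, 0.2]
gripper_width: 91.5
grip_force: 0.0
```

```bash
python3 - <<'E'
from h import *
f=grab('wrist','w27.png');s=manip.get_state();r=s['eef_rot'];print(s['eef_pos'],np.degrees(2*np.arctan2(r[1],r[0])))
w=cv2.imread('pics/w26.png')
im=np.zeros((600,800,3),np.uint8);im[:300,:400]=w[:300,130:530];im[:300,400:800]=f['img'][:300,120:520]
a=grab('scene','sc27.png')['img'];b=grab('side','si27.png')['img']
im[300:600,:400]=cv2.resize(a[190:310,215:375],(400,300));im[300:600,400:800]=cv2.resize(b[150:330,220:460],(400,300))
cv2.imwrite('pics/m27.png',im)
E
```

```text
[459.23881604 284.75685649 232.35797218] -270.04040349354676
```

View pics/m27.png

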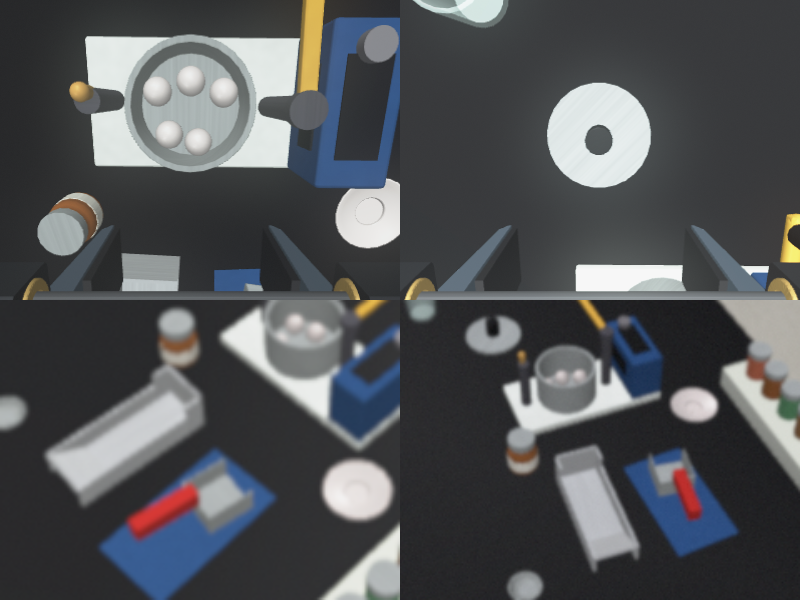

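```bash
cat > fit.py <<'E'
from h import *
from scipy.optimize import least_squares
t=np.linspace(0,2*np.pi,180)
def fit(f,M,z,R,p0):
    M=np.array(M,float)
    def e(p):
        q=proj(f,np.c_[p[0]+R*np.cos(t),p[1]+R*np.sin(t),z+0*t]);return np.array([q[:,0].min(),q[:,0].max(),q[:,1].min(),q[:,1].max()])-M
    r=least_squares(e,p0);return r.x.round(1),r.fun.round(1)
E
python3 - <<'E'
from fit import *
f=cal('w26.png');print('jar',fit(f,[254,387,34,172],85,56,[532,104]));print('hinge',onz(f,130+309,110,137).round(1),'catch',onz(f,130+90,99,113).round(1))
f=cal('w27.png');print('lid',fit(f,[267,371,82.5,187.5],12,56,[458,325]));print('knobtop',fit(f,[120+185.5,120+212.5,124.5,154.5],46,14,[458,325]))
E
```

```text
jar (array([532.3, 106.5]), array([-0.5,  0.5, -0.7,  0.9]))
hinge [614.1 105.6 137. ] catch [456.8 113.2 113. ]
lid (array([456.6, 328.8]), array([-0.1,  0.1, -0.3,  0.4]))
knobtop (array([456.8, 330.3]), array([-0.8,  0.8,  0.5, -0.5]))
```

Request:
step_arm(moves=[-1, 0.0444, -0.0025, 0, 0, -1, 0, 0, 0.05, 0, -1, 0, 0, 0.05, 0, -1, 0, 0, 0.05, 0, -1, 0, 0, 0.03, 0, -1, 0, 0, 0.01, 0, -1, 0, 0, 0, 0, 1, 0, 0, 0, 0, 1, 0, 0, 0, 0, 1, 0, 0, 0, 0], grip_force=30)

```text
t: 51.95
eef_pos: [456.8, 329.8, 43.0]
eef_rot: [2.221, 2.221, 0.002]
contact_force: [-0.5, 0.3, -0.3]
gripper_width: 63.9
grip_force: 0.0
```

Request:
step_arm(moves=[1, 0, 0, 0, 0, 1, 0, 0, 0, 0, 1, 0, 0, 0, 0, 1, 0, 0, -0.01, 0, 1, 0, 0, -0.03, 0, 1, 0, 0, -0.05, 0, 1, 0, 0, -0.05, 0, 1, 0, 0, -0.03, 0, 1, 0, 0, 0, 0, 1, 0, 0, 0, 0])

```text
t: 53.2
eef_pos: [455.9, 329.1, 211.4]
eef_rot: [-2.221, -2.221, 0.002]
contact_force: [-0.7, 0.4, -2.5]
gripper_width: 27.2
grip_force: 30.0
```

```bash
python3 - <<'E'
from fit import *
f=grab('wrist','w28.png');s=manip.get_state();print(s['eef_pos'],s['gripper_width'],s['contact_force'])
g=f['img'].min(2);m=(g>150).astype(np.uint8)
n,l,st,c=cv2.connectedComponentsWithStats(m);i=np.argsort(-st[1:,4])[:3]+1;print(st[i],c[i].round(0))
E
```

```text
[455.81408143 329.06160085 210.96846984] 27.490229202588957 [-0.94551083  0.39797319 -1.97110268]
[[  226   152   190   110 13914]
 [  109     0   116    74  3057]
 [  292   322    70    34  1787]] [[321. 206.]
 [186.  42.]
 [326. 338.]]
```

Request:
step_arm(moves=[1, -0.0446, 0.0154, 0, 0, 1, -0.0446, 0.0154, 0, 0, 1, -0.0446, 0.0154, 0, 0, 1, -0.0446, 0.0154, 0, 0, 1, -0.0446, 0.0154, 0, 0, 1, 0, 0, 0.03, 0, 1, 0, 0, 0.03, 0, 1, 0, 0, 0, 0, 1, 0, 0, 0, 0, 1, 0, 0, 0, 0])

```text
t: 54.5
eef_pos: [534.1, 106.8, 153.3]
eef_rot: [2.221, 2.221, 0.002]
contact_force: [0.3, 0.1, -1.8]
gripper_width: 26.9
grip_force: 30.0
```

```bash
python3 - <<'E'
from fit import *
f=grab('wrist','w29.png');s=manip.get_state();p=s['eef_pos'];print(p,s['contact_force'])
g=cv2.cvtColor(f['img'],cv2.COLOR_BGR2GRAY)
# lid disc predicted vs image extremes
z=p[2]-30.5
q=proj(f,np.c_[p[0]+56*np.cos(t),p[1]+56*np.sin(t),z+0*t]);print('pred',q.min(0),q.max(0)[0])
print(g[int(q[:,1].min())-25:int(q[:,1].min())+15,321].tolist())
q=proj(f,np.c_[532.8+56*np.cos(t),106+56*np.sin(t),85+0*t]);print('jar pred',q.min(0),q.max(0)[0])
E
```

```text
[534.02982549 106.7703636  153.28226452] [-0.49829929  0.88320596 -1.64440483]
pred [223.5390996  153.86679235] 420.04578337299836
[228, 229, 229, 229, 229, 229, 214, 142, 141, 140, 140, 140, 142, 143, 141, 142, 140, 150, 172, 172, 172, 172, 172, 172, 148, 148, 177, 176, 176, 175, 174, 174, 174, 176, 177, 177, 175, 174, 173, 173]
jar pred [237.31433046 145.83484634] 402.30077663847425
```

Request:
step_arm(moves=[1, -0.0008, -0.0012, 0.015, 0, 1, 0, 0, 0.008, 0, 1, 0, 0, 0.004, 0, 1, 0, 0, 0.002, 0, 1, 0, 0, 0.001, 0, 1, 0, 0, 0.001, 0, 1, 0, 0, 0, 0, 1, 0, 0, 0, 0, 1, 0, 0, 0, 0, 1, 0, 0, 0, 0])

```text
t: 55.8
eef_pos: [531.9, 105.9, 122.6]
eef_rot: [-2.22, -2.221, 0.002]
contact_force: [-18.6, -1.3, 38.0]
gripper_width: 27.2
grip_force: 30.0
```

Request:
step_arm(moves=[1, 0, 0, -0.001, 0, 1, 0, 0, -0.0005, 0, 1, 0, 0, 0, 0, 1, 0, 0, 0, 0, 1, 0, 0, 0, 0, 1, 0, 0, 0, 0, 1, 0, 0, 0, 0, 1, 0, 0, 0, 0, 1, 0, 0, 0, 0, 1, 0, 0, 0, 0])

```text
t: 57.05
eef_pos: [532.1, 105.8, 122.8]
eef_rot: [-2.221, -2.221, 0.001]
contact_force: [-4.5, 0.8, 7.1]
gripper_width: 27.4
grip_force: 30.0
```

```bash
python3 - <<'E'
from fit import *
f=grab('wrist','w30.png');s=manip.get_state();p=s['eef_pos'];print(p,s['contact_force'],s['wrist_torque'])
g=cv2.cvtColor(f['img'],cv2.COLOR_BGR2GRAY)
for zz in (85,91):
  q=proj(f,np.c_[532.8+56*np.cos(t),106+56*np.sin(t),zz+0*t]);print('pred',zz,q.min(0),q.max(0)[0])
r=int(q[:,1].min());print(r-20,g[r-20:r+20,321].tolist())
for v in(205,225):print(v,g[v,200:250].tolist(),g[v,390:440].tolist())
E
```

```text
[532.11712523 105.8047748  122.74124856] [-3.94315626  0.09120508  6.87537536] [ 0.10633895  0.95616512 -0.032892  ]
pred 85 [228.35302081 151.3911917 ] 418.035859938047
pred 91 [225.5604203  153.07523745] 420.93168766614923
133 [228, 228, 228, 228, 177, 142, 142, 141, 140, 140, 140, 140, 143, 143, 140, 143, 140, 147, 169, 175, 164, 144, 168, 175, 175, 175, 174, 173, 173, 174, 175, 176, 175, 174, 173, 172, 172, 172, 173, 174]
205 [87, 86, 86, 87, 86, 85, 86, 85, 85, 85, 84, 84, 84, 84, 84, 82, 82, 80, 80, 80, 80, 80, 79, 78, 77, 76, 75, 75, 74, 73, 72, 73, 73, 78, 147, 172, 172, 173, 176, 178, 180, 180, 180, 179, 179, 177, 176, 176, 177, 178] [176, 176, 176, 177, 177, 179, 180, 180, 181, 182, 181, 180, 179, 178, 177, 177, 178, 175, 149, 201, 195, 106, 83, 84, 86, 87, 87, 88, 87, 86, 87, 88, 89, 89, 89, 90, 91, 90, 90, 90, 90, 90, 90, 89, 88, 88, 110, 165, 219, 232]
225 [74, 73, 73, 73, 72, 71, 71, 69, 68, 68, 67, 67, 68, 66, 67, 66, 66, 67, 68, 94, 209, 230, 230, 230, 230, 230, 218, 187, 176, 176, 177, 176, 177, 177, 177, 175, 174, 174, 173, 173, 172, 173, 173, 173, 175, 177, 178, 177, 178, 176] [179, 179, 181, 180, 179, 178, 177, 178, 179, 180, 180, 181, 181, 181, 180, 180, 180, 179, 179, 179, 179, 179, 179, 178, 178, 192, 221, 230, 202, 118, 71, 71, 72, 73, 74, 76, 77, 77, 77, 78, 79, 80, 81, 81, 82, 82, 82, 81, 82, 82]
```

Request:
step_arm(moves=[0.2, 0, 0, 0, 0, 0, 0, 0, 0, 0, -0.1, 0, 0, 0, 0, -0.1, 0, 0, 0, 0, -0.1, 0, 0, -0.01, 0, -0.1, 0, 0, -0.02, 0, -0.1, 0, 0, -0.03, 0, 0.7, 0, 0, -0.02, 0, 1, 0, 0, 0, 0, 1, 0, 0, 0, 0])

```text
t: 58.35
eef_pos: [532.0, 105.7, 202.3]
eef_rot: [-2.221, -2.221, 0.001]
contact_force: [0.2, -0.3, -0.5]
gripper_width: 22.9
grip_force: 0.0
```

```bash
python3 - <<'E'
from fit import *
f=grab('wrist','w31.png');s=manip.get_state();p=s['eef_pos'];print(p,s['contact_force'],s['gripper_width'])
g=cv2.cvtColor(f['img'],cv2.COLOR_BGR2GRAY)
for zz in (85,91,96):
  q=proj(f,np.c_[532.3+56*np.cos(t),105.8+56*np.sin(t),zz+0*t]);print('pred',zz,q.min(0),q.max(0),'row of xmin',q[q[:,0].argmin(),1])
r=int(q[q[:,0].argmin(),1]);print(r,g[r,210:260].tolist(),g[r,380:440].tolist())
r=int(q[:,1].min());print(r-15,g[r-15:r+20,320].tolist())
k=proj(f,[532.3,105.8,125])[0];print('knob',k);kk=(g[int(k[1]),:]);print(kk[int(k[0])-40:int(k[0])+40].tolist());print(g[int(k[1])-40:int(k[1])+40,int(k[0])].tolist())
E
```

```text
[531.8660183  105.68151388 202.05063304] [ 1.06972068 -0.04189685 -0.07900302] 19.167244424623476
pred 85 [253.73986936 136.24116548] [390.61587838 266.95393189] row of xmin 202.07437612193368
pred 91 [252.29422637 137.07560637] [392.10061118 270.32208441] row of xmin 204.26726743277646
pred 96 [251.04135806 137.80043127] [393.38744195 273.23436069] row of xmin 206.1676462995075
206 [177, 170, 163, 156, 146, 137, 126, 113, 99, 91, 92, 96, 98, 98, 98, 99, 99, 99, 99, 80, 68, 68, 68, 69, 68, 165, 224, 233, 233, 233, 233, 233, 233, 233, 233, 233, 233, 233, 233, 233, 232, 232, 216, 189, 180, 178, 177, 178, 179, 178] [181, 182, 184, 183, 184, 185, 184, 184, 184, 183, 219, 233, 233, 233, 233, 234, 234, 234, 235, 235, 235, 235, 235, 234, 186, 76, 77, 78, 79, 80, 82, 82, 83, 83, 84, 86, 87, 87, 88, 87, 86, 87, 87, 88, 87, 89, 89, 89, 89, 89, 89, 94, 107, 116, 119, 139, 171, 185, 186, 188]
122 [231, 232, 232, 232, 231, 232, 195, 147, 145, 145, 146, 148, 147, 146, 176, 169, 163, 182, 181, 181, 179, 179, 179, 180, 182, 180, 178, 178, 179, 179, 179, 178, 179, 180, 180]
knob [322.29297852 222.58801774]
[176, 177, 179, 179, 179, 179, 180, 181, 183, 185, 185, 184, 185, 185, 185, 185, 184, 183, 181, 179, 130, 68, 66, 65, 65, 66, 65, 65, 65, 65, 65, 65, 65, 64, 64, 65, 64, 64, 64, 64, 63, 64, 63, 64, 63, 63, 64, 63, 64, 64, 63, 63, 64, 63, 63, 64, 64, 63, 123, 171, 187, 186, 185, 185, 185, 186, 187, 187, 187, 184, 184, 185, 185, 185, 183, 182, 180, 179, 178, 178]
[184, 181, 180, 179, 180, 180, 180, 180, 180, 181, 139, 69, 65, 64, 64, 64, 64, 63, 64, 64, 62, 63, 63, 72, 69, 67, 67, 67, 67, 67, 66, 66, 66, 65, 66, 65, 65, 65, 65, 64, 63, 63, 63, 63, 63, 62, 63, 63, 62, 62, 61, 62, 61, 61, 60, 61, 60, 58, 183, 185, 185, 183, 184, 185, 185, 185, 182, 182, 182, 182, 181, 179, 179, 177, 175, 174, 176, 179, 181, 181]
```

Request:
step_arm(moves=[1, 0, 0, 0.025, 0, 1, 0, 0, 0.02, 0, 1, 0, 0, 0.004, 0, 1, 0, 0, 0.001, 0, 1, 0, 0, 0.001, 0, 1, 0, 0, 0.001, 0, 1, 0, 0, 0, 0, 1, 0, 0, 0, 0, 1, 0, 0, 0, 0, 1, 0, 0, 0, 0])

```text
t: 59.65
eef_pos: [532.3, 105.7, 150.8]
eef_rot: [-2.221, -2.221, 0.0]
contact_force: [-0.2, -0.2, -0.8]
gripper_width: 0.2
grip_force: 0.0
```

Request:
step_arm(moves=[1, 0, 0, 0.0005, 0, 1, 0, 0, 0.0005, 0, 1, 0, 0, 0.0005, 0, 1, 0, 0, 0, 0, 1, 0, 0, 0, 0, 1, 0, 0, 0, 0, 1, 0, 0, 0, 0, 1, 0, 0, 0, 0, 1, 0, 0, 0, 0, 1, 0, 0, 0, 0])

```text
t: 60.9
eef_pos: [532.4, 105.8, 150.2]
eef_rot: [-2.221, -2.221, 0.0]
contact_force: [-7.7, -1.0, 19.0]
gripper_width: 0.5
grip_force: 8.9
```

Request:
step_arm(moves=[1, 0, 0, -0.03, 0, 1, 0, 0, -0.06, 0, 1, 0.038, 0.0253, 0, 0, 1, 0.038, 0.0253, 0, 0, 1, 0.038, 0.0253, 0, 0, 1, 0, 0, 0, 0, 0.3, 0, 0, 0, 0, 0.3, 0, 0, 0, 0, 0.3, 0, 0, 0, 0, 0.3, 0, 0, 0, 0])

```text
t: 62.15
eef_pos: [608.2, 219.4, 239.5]
eef_rot: [2.222, 2.221, 0.0]
contact_force: [-0.3, 0.4, 0.1]
gripper_width: 31.8
grip_force: 0.0
```

```bash
python3 - <<'E'
from h import *
f=grab('wrist','w32.png');s=manip.get_state();print(s['eef_pos'],s['gripper_width'])
hsv=cv2.cvtColor(f['img'],cv2.COLOR_BGR2HSV)
m=((hsv[...,0]>15)&(hsv[...,0]<32)&(hsv[...,1]>120)&(hsv[...,2]>120)).astype(np.uint8)
n,l,st,c=cv2.connectedComponentsWithStats(m)
for i in np.argsort(-st[1:,4])[:4]+1:
    print(st[i],c[i].round(1))
    v,u=np.nonzero(l==i)
    for r in range(v.min(),v.max()+1,max(1,(v.max()-v.min())//6)):
        x=u[v==r]
        if len(x): print('  ',r,x.min(),x.max(),onz(f,(x.min()+x.max())/2,r,142).round(1))
g=cv2.cvtColor(f['img'],cv2.COLOR_BGR2GRAY)
k=proj(f,[[608,269,192],[608,269,142]]);print(k)
u0,v0=k[0].astype(int)
for r in range(v0-40,v0+60,8):print(r,g[r,u0-40:u0+40:4].tolist())
E
```

```text
[608.2051579  219.48147568 239.48547679] 31.99079421305377
[ 364  350  105   22 1630] [419.6 361.7]
   350 393 452 [695.7  93.8 142. ]
   353 393 456 [697.7  90.7 142. ]
   356 385 458 [695.4  87.5 142. ]
   359 381 465 [696.9  84.3 142. ]
   362 368 461 [689.7  81.1 142. ]
   365 370 463 [691.8  77.9 142. ]
   368 364 463 [689.4  74.6 142. ]
   371 366 468 [692.7  71.4 142. ]
[194 356 115  16 990] [246.8 364.9]
   356 201 271 [533.   87.6 142. ]
   358 196 281 [535.   85.5 142. ]
   360 197 280 [534.9  83.4 142. ]
   362 199 283 [536.9  81.2 142. ]
   364 194 292 [538.5  79.1 142. ]
   366 195 302 [543.2  76.9 142. ]
   368 195 303 [543.6  74.7 142. ]
   370 198 306 [546.1  72.5 142. ]
[312 168  19  60 714] [321.9 190.7]
   168 330 330 [614.2 254.6 142. ]
   177 312 330 [607.6 247.9 142. ]
   186 314 329 [608. 241. 142.]
   195 314 330 [608.4 234.  142. ]
   204 315 330 [608.7 227.  142. ]
   213 315 330 [608.7 219.8 142. ]
   222 329 329 [613.7 212.4 142. ]
[311 126  20  12 150] [320.3 130.9]
   126 317 324 [607.3 284.7 142. ]
   127 314 327 [607.3 284.  142. ]
   128 313 328 [607.
[... 837 characters left out ...]
 69, 70, 69, 74, 73, 73, 72, 71, 71, 70, 69, 69, 69, 68, 67, 66]
168 [71, 72, 72, 72, 71, 73, 73, 73, 74, 75, 74, 74, 79, 73, 73, 71, 71, 71, 70, 70]
176 [75, 76, 76, 76, 76, 77, 77, 78, 191, 229, 230, 224, 189, 77, 77, 76, 75, 75, 74, 72]
184 [80, 80, 80, 81, 81, 82, 82, 82, 91, 220, 212, 202, 186, 81, 80, 80, 78, 78, 77, 76]
192 [85, 85, 85, 86, 85, 86, 86, 87, 87, 228, 229, 229, 193, 85, 85, 85, 83, 82, 81, 80]
200 [90, 90, 91, 91, 91, 91, 92, 91, 92, 228, 229, 229, 213, 91, 90, 89, 88, 86, 84, 84]
208 [93, 94, 95, 95, 96, 96, 96, 97, 95, 228, 229, 229, 218, 96, 94, 93, 92, 90, 88, 87]
216 [244, 244, 244, 245, 244, 244, 243, 243, 243, 230, 230, 230, 221, 242, 242, 242, 243, 243, 243, 242]
```

Request:
step_arm(moves=[0.3, 0.026, 0, 0, 0, 0.3, 0.026, -0.0006, 0, 0, 0.3, 0, 0, 0, 0, 0.3, 0, 0, 0.02, 0, 0.3, 0, 0, 0.02, 0, 0.3, 0, 0, 0.015, 0, 0.3, 0, 0, 0.01, 0, 0.45, 0, 0, 0, 0, 0.45, 0, 0, 0, 0, 0.45, 0, 0, 0, 0], grip_force=5)

```text
t: 63.45
eef_pos: [608.0, 271.9, 175.0]
eef_rot: [2.221, 2.221, 0.001]
contact_force: [0.1, 0.7, 0.2]
gripper_width: 24.7
grip_force: 0.0
```

Request:
step_arm(moves=[0.45, -0.00063, -0.01438, 0, -5, 0.45, -0.00063, -0.01438, 0, -5, 0.45, -0.00063, -0.01438, 0, -5, 0.45, -0.00063, -0.01438, 0, -5, 0.45, -0.00063, -0.01438, 0, -5, 0.45, -0.00063, -0.01438, 0, -5, 0.45, -0.00063, -0.01438, 0, -5, 0.45, -0.00063, -0.01438, 0, -5, 0.45, -0.00063, -0.01438, 0, -5, 0.45, -0.00063, -0.01438, 0, -5])

```text
t: 64.7
eef_pos: [481.3, 212.7, 174.9]
eef_rot: [1.07, 2.953, 0.001]
contact_force: [0.8, 0.7, -0.6]
gripper_width: 25.1
grip_force: 0.3
```

```bash
python3 - <<'E'
from h import *
s=manip.get_state();p=s['eef_pos'];r=s['eef_rot'];print(p,s['contact_force'],s['gripper_width'],np.degrees(2*np.arctan2(r[1],r[0]))%360,s['joint_pos'].round(2))
d=p[:2]-[612,106.5];print(np.hypot(*d),np.degrees(np.arctan2(d[1],d[0])))
E
```

```text
[481.25382568 212.71470492 174.94319859] [ 0.81596323  0.67703156 -0.58152994] 25.147157080971677 140.17229977692614 [ 0.37  0.2   2.12  0.    0.83 -0.5 ]
168.4521464379153 140.91051308094072
```

Request:
step_arm(moves=[0.45, -0.00063, -0.01438, 0, -5, 0.45, -0.00063, -0.01438, 0, -5, 0.45, -0.00063, -0.01438, 0, -5, 0.45, -0.00063, -0.01438, 0, -5, 0.45, -0.00063, -0.01438, 0, -5, 0.45, -0.00063, -0.01438, 0, -5, 0.45, -0.0005, -0.01, 0, -4, 0.45, 0, 0, 0, 0, 0.45, 0, 0, 0, 0, 0.45, 0, 0, 0, 0])

```text
t: 65.95
eef_pos: [444.1, 125.8, 174.4]
eef_rot: [0.165, 3.137, 0.0]
contact_force: [-0.5, 0.5, -0.0]
gripper_width: 25.0
grip_force: 0.2
```

```bash
python3 - <<'E'
from h import *
s=manip.get_state();p=s['eef_pos'];r=s['eef_rot'];print(p,s['contact_force'],s['gripper_width'],np.degrees(2*np.arctan2(r[1],r[0]))%360,s['joint_pos'].round(2))
d=p[:2]-[612,106.5];print(np.hypot(*d),np.degrees(np.arctan2(d[1],d[0])))
E
```

```text
[444.05950683 125.78163607 174.43629241] [-0.45704902  0.51961317 -0.03099985] 24.95296783571585 173.96959488261874 [ 0.23  0.1   2.24 -0.    0.81 -1.24]
169.0437539044029 173.4504172713453
```

Request:
step_arm(moves=[0.45, 0, -0.004, 0, -2, 0.45, 0, -0.004, 0, -2, 0.45, 0, -0.004, 0, -2, 0.45, 0, -0.004, 0, 0, 0.45, 0, -0.003, 0, 0, 0.45, 0, -0.002, 0, 0, 0.45, 0, 0, 0, 0, 0.45, 0, 0, 0, 0, 0.45, 0, 0, 0, 0, 0.45, 0, 0, 0, 0])

```text
t: 67.2
eef_pos: [443.1, 104.5, 174.3]
eef_rot: [0.0, -3.142, -0.0]
contact_force: [-0.1, 0.1, 0.0]
gripper_width: 25.0
grip_force: 0.0
```

Request:
step_arm(moves=[0.45, 0, -0.001, 0, 0, 0.45, 0, -0.001, 0, 0, 0.45, 0, -0.001, 0, 0, 0.45, 0, 0, 0, 0, 0.45, 0, 0, 0, 0, 0.45, 0, 0, 0, 0, 0.45, 0, 0, 0, 0, 0.45, 0, 0, 0, 0, 0.45, 0, 0, 0, 0, 0.45, 0, 0, 0, 0])

```text
t: 68.45
eef_pos: [443.1, 102.1, 174.3]
eef_rot: [0.001, 3.142, 0.002]
contact_force: [-0.0, 10.4, -0.6]
gripper_width: 27.3
grip_force: 5.0
```

Request:
step_arm(moves=[0.45, 0, 0.002, 0, 0, 0.3, 0, 0.001, 0, 0, 0.2, 0, 0, 0, 0, 0.2, 0, 0, 0, 0, 0.2, 0, 0, -0.01, 0, 0.2, 0, 0, -0.02, 0, 0.2, 0, 0, -0.03, 0, 0.2, 0, 0, -0.04, 0, 0.2, 0, 0, 0, 0, 0.2, 0, 0, 0, 0])

```text
t: 69.7
eef_pos: [442.9, 104.4, 274.2]
eef_rot: [0.0, 3.141, -0.0]
contact_force: [1.0, -0.3, 1.0]
gripper_width: 36.3
grip_force: 0.0
```

Request:
step_arm(moves=[0.2, -0.03, 0, -0.01, 0, 0.2, -0.05, 0, -0.01, 0, 0.2, -0.05, 0, -0.01, 0, 0.2, -0.05, 0, 0, 0, 0.2, 0, 0, 0, 0, 0.2, 0, 0, 0, 0, 0.2, 0, 0, 0, 0, 0.2, 0, 0, 0, 0, 0.2, 0, 0, 0, 0, 0.2, 0, 0, 0, 0])

```text
t: 70.95
eef_pos: [623.0, 104.5, 304.5]
eef_rot: [-0.0, 3.141, 0.0]
contact_force: [-0.4, 1.1, -0.6]
gripper_width: 36.6
grip_force: 0.0
```

```bash
python3 - <<'E'
from h import *
f=grab('wrist','w40.png');a=grab('scene','sc40.png');b=grab('side','si40.png');s=manip.get_state();print(s['eef_pos'],s['t'])
def yel(f,z):
    hsv=cv2.cvtColor(f['img'],cv2.COLOR_BGR2HSV)
    m=((hsv[...,0]>15)&(hsv[...,0]<32)&(hsv[...,1]>120)&(hsv[...,2]>120)).astype(np.uint8)
    n,l,st,c=cv2.connectedComponentsWithStats(m)
    for i in np.argsort(-st[1:,4])[:4]+1:
        if st[i,4]<25: continue
        v,u=np.nonzero(l==i);vx,vy,x0,y0=cv2.fitLine(np.c_[u,v].astype(np.float32),cv2.DIST_L2,0,.01,.01).ravel()
        t=(u-x0)*vx+(v-y0)*vy
        A=onz(f,x0+vx*t.min(),y0+vy*t.min(),z);B=onz(f,x0+vx*t.max(),y0+vy*t.max(),z);d=B-A
        print(st[i],A.round(1),B.round(1),'ang',np.degrees(np.arctan2(d[1],d[0])).round(1))
for n,q in(('w',f),('scene',a),('side',b)):print(n);yel(q,142)
red(a);red(b)
E
```

```text
[623.0743473  104.52035419 304.37199486] 71.1
w
[ 316    0   16  167 2010] [598.8 106.1 142. ] [463.  107.4 142. ] ang 179.5
[432 350  62  22 569] [818.4 228.7 142. ] [823.5 297.2 142. ] ang 85.7
[403 314   5  22  44] [785.1 195.5 142. ] [758.5 195.1 142. ] ang -179.0
[420 363  13   9  39] [833.9 216.9 142. ] [825.8 229.2 142. ] ang 123.3
scene
[319 172  33  25 166] [450.  107.3 142. ] [597.3 103.6 142. ] ang -1.4
side
[287 169  54  18 247] [432.3  99.7 142. ] [599.5 101.  142. ] ang 0.4
red [266 264  28  21 247] [279.6 274.2]
front [ 609.2 -182.    66. ] back [ 628.8 -258.9   66. ] len 79.4 yaw 104.3 grip [ 617.3 -214.    66. ] [ 614.7 -203.7   66. ]
red [385 252  15  29 237] [392.  266.4]
front [ 621.5 -182.5   66. ] back [ 596.8 -273.4   66. ] len 94.2 yaw 74.8 grip [ 612.9 -214.3   66. ] [ 611.8 -218.4   66. ]
```

```bash
python3 - <<'E'
from fit import *
for n in('sc27.png','si27.png'):
    f=cal(n);f['img']=cv2.imread('pics/'+n);red(f)
f=cal('w40.png');g=cv2.cvtColor(cv2.imread('pics/w40.png'),cv2.COLOR_BGR2GRAY)
q=proj(f,np.c_[532.3+56*np.cos(t),105.8+56*np.sin(t),91+0*t]);print(q.min(0),q.max(0))
i=q[:,0].argmin();r=int(q[i,1]);a,b=int(q[:,0].min()),int(q[:,0].max());print(g[r,a-8:a+8].tolist(),g[r,b-8:b+8].tolist())
E
```

```text
red [266 265  28  20 246] [279.6 274.3]
front [ 609.7 -186.5   66. ] back [ 628.8 -258.9   66. ] len 74.9 yaw 104.8 grip [ 618.1 -218.4   66. ] [ 614.3 -203.8   66. ]
red [385 252  15  29 238] [392.  266.3]
front [ 621.5 -182.5   66. ] back [ 596.8 -273.4   66. ] len 94.2 yaw 74.8 grip [ 612.9 -214.3   66. ] [ 611.8 -218.4   66. ]
[266.33897974  30.56696796] [376.87997973 147.21054861]
[70, 70, 70, 71, 71, 71, 72, 72, 93, 186, 215, 215, 215, 214, 213, 212] [207, 209, 209, 208, 208, 208, 210, 212, 165, 82, 76, 76, 75, 75, 75, 74]
```

Scoop unmoved, lid edges exactly where a seated lid should be, keeper shut. Handing in.

```bash
python3 -c "
from h import *
print(job.close_job())"
```

```text
the job is handed in; nothing more can be done
None
```

The job is handed in at about 71 s of the 210 s allowed: all five balls are in the jar, the lid is seated, the keeper is shut in its catch, and the scoop stands on its mat after I put it back when it was found a few centimetres off place.

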